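Stir the nuts through and twist the tub shut

ROBOT

A 6-joint arm with a two-finger parallel gripper is mounted at the origin on the work surface. World frame = base frame: x ahead of the robot, y to its left, z up, the work surface at z = 0. Lengths are in m, angles in rad, forces in N, time in s.
With the tool pointing down it reaches from about 0.425 to 0.95 m from the base axis. Payload 3.5 kg.
Tool frame: the origin (TCP) lies midway between the tips of the shut fingers; the grasp point (between the pads) lies 19 mm behind it; x points along the fingers, y is the direction in which the jaws open and shut, and the axes are right-handed (so a half turn about x gives the same grasp; the last joint's range is limited). The gripper opens to 85 mm and grips with 20 to 120 N. Pads are 22 mm wide; open, the fingers measure 114 mm over their backs; the gripper's body (76 mm by 85 mm) begins 54 mm behind the grasp point. The pads swing forward as they close: fully open they stand 13 mm farther back than shut.
Start: joints at [-1.386, 0.286, 1.577, -0, 1.279, -0.15], TCP at [0.222, -0.637, 0.231] pointing down, gripper open.
Joint ranges: [-2.77, 2.77], [-0.9, 2.22], [0.21, 2.48], [-1.53, 4.67], [0.24, 2.81], [-2.84, 2.84]. Speed limits (rad/s): [2.79, 2.79, 3.14, 3.14, 3.14, 3.14].

INTERFACE

Orientations are given as a unit quaternion [x, y, z, w].
In Python, from plant import ctrl, vision gives the robot as it stands. The module is installed in compiled form; this text tells all that it offers.
- The arm moves only by the tool play_rows, never from a script. Its arguments are lists of equal length, an entry for each row: "claw": the closure in counts, from 0 (fully open) to 255 (shut); "travel": the shift along the tool's x, y, z in m, a list of three; "dr": the turn, a rotation vector about the tool's x, y, z in rad, a list of three. In form: {"claw": [claw, ...], "travel": [[tx, ty, tz], ...], "dr": [[wx, wy, wz], ...]}. A call has 1 to 20 rows; each row is the pose to reach, as a shift and turn from the pose measured when the call began, along the tool's axes at that moment; what a row does not reach only later rows make up. A row lasts 1/10 s, in which the tool goes at most 50 mm and 8.59 degrees, less where a joint would pass 70% of its speed; a pose out of reach is approached as far as the arm can. A call with a gripper value outside its range is refused whole. The fingers move at their own pace and stop on an object; "force" is the grip in N (left out, the last holds). Time passes only in rows, so rows that repeat a pose let the fingers close. It gives the time, the measured TCP pose, the force and the opening at its end, in the units of the state.
- ctrl.get_state(): the state, without advancing time (a new reading comes with each control period).
- vision.read_camera(name): name is "scene" or "side" or "wrist"; returns a dict with "img" (400x640x3 uint8, red, green, blue), "range_z" (400x640 float32, m along the optical axis (not along the pixel's ray), 0 where there is no reading), "K" (3x3 intrinsics, pixels), "distortion" ([k1, k2, p1, p2, k3] as OpenCV has them; the pictures are not rectified), "world_to_cam" (4x4, takes a point from world to camera coordinates). Camera axes: x right, y up, looking along -z (the intrinsics and any distortion apply to the point x, -y, -z); pixel columns grow to the right and rows downward; lengths in m; the calibration is good to about 2 mm. A picture is of the moment at which its call begins.
- ctrl.sign_off(): hands the job in, once; it reports no verdict.
The state is a dict: "time": time; "qpos": joint angles; "dq": joint speeds; "joint_efforts": joint torques, N m; "eef_pos": TCP position; "tcp_rot": TCP orientation; "contact_force": force on the tool from outside, world axes, zero at the start; "wrist_torque": the same for the moment, N m; "opening": opening from 0.0 (shut) to 1.0 (fully open).
Only numpy, scipy, OpenCV 4.12 (cv2) and the standard library are available. Lean on these libraries where they do the work, as an engineer would, in place of code of your own. Each camera call takes 0.05 s, during which the arm holds its last target.

TASK

Take the wooden spatula from the cutlery stand and stir the nuts in the round tub with it, right through, until every nut lies plainly elsewhere (15 mm or more from where it lay) and no two of the three small round macadamias lie together any more: leave at least half a macadamia's width clear between any two of them. Stand the spatula back in its slim well, then close the tub: set the lid on with its bar across the line of the two lugs, press it right down against the springy seal and give it a quarter turn clockwise, so that it is locked and stays down when you let go. Touch the nuts with the spatula only, keep them in the tub, and leave everything else where it stands.

Things in the scene. Friction and masses are not known exactly. Their poses are not given: they have to be found in the camera images.
- tub: Low round storage tub of frosted clear polypropylene, open at the top; stands fast. Origin: centre of its underside on the counter, z up. Flat round inner floor of radius 58 mm at height 6 mm; from its edge the side flares out to inner radius 78 mm at height 34 mm, then rises straight to the hard rim at 72 mm (outer radius 82 mm). Its x axis runs through its two bayonet lugs.
- tub_seal (a point): Centre of the upper face of the grey silicone seal ring on the tub's rim, 80 mm above the counter when free. The seal is a soft spring: it can be pressed 8 mm down, flush with the rim, at about 1.1 N per mm (9 N in all).
- tub_lug (a point): Middle of the lug on the tub's +x side; the other is opposite. Each lug is 48 degrees wide, sticks out from the wall to radius 92 mm, lies between heights 58 and 64 mm, and has a stop hanging below its clockwise end (seen from above).
- lid: Round white twist lid, 194 mm across, 0.15 kg, right way up on the counter. Origin: centre of its lower edge, z up; x along the grip bar on top. Skirt inner radius 94 mm, ceiling at 24 mm, top face at 29 mm. Heights of its origin above the tub's: 55 mm loose on the seal, 48 mm pressed fully down, 51.5 mm locked and let go, about 62 mm if its tabs sit on the lugs.
- lid_bar (a point): Grip point: middle of the lid's grip bar, 53 mm above the lid's lower edge and 24 mm above its top face. The bar is 66 mm long (lid's x), 18 mm thick, and stands from 29 to 67 mm above the lower edge.
- lid_tab (a point): Tab inside the skirt under the +x end of the bar (its twin is under the -x end): 36 degrees wide, reaching in to radius 86 mm, 1.5 to 6.5 mm above the lower edge. The tabs pass between the lugs when the bar is square to the lug line (within 35 degrees); pressed down and turned a quarter clockwise (bar along the lug line, stop 4 degrees beyond) they catch under the lugs.
- stand: Stainless cutlery stand, does not move. Origin: on the counter under the centre of its slim well, z up. The slim well is 40 mm (x) by 22 mm (y) inside, its floor 6 mm above the counter, its rim at 90 mm. A second, wider well lies on its +y side (to y = +57 mm) with three teaspoons up to 115 mm high. Foot plate 84 by 100 mm.
- stand_well (a point): Centre of the floor of the stand's slim well.
- spatula_grip (a point): Grip point on the handle of the flat wooden spatula, 132 mm above its blade end and 32 mm below its top. At the start the spatula stands upright, blade down, in the slim well. z points up the handle, x across its width. Handle 22 mm wide (x), 10 mm thick (y), from 76 to 164 mm above the blade end; blade 20 mm wide, 7 mm thick, 76 mm long. 45 g.
- spatula_tip (a point): Middle of the spatula's blade end (its lower end); axes as spatula_grip.
- walnut0: Walnut in its shell, about a 30 mm ball, 13 g, hard and slippery (friction about 0.25), origin at its centre; lies in the tub.
- walnut1: Walnut in its shell, about a 30 mm ball, 13 g, hard and slippery (friction about 0.25), origin at its centre; lies in the tub.
- walnut2: Walnut in its shell, about a 30 mm ball, 13 g, hard and slippery (friction about 0.25), origin at its centre; lies in the tub.
- walnut3: Walnut in its shell, about a 30 mm ball, 13 g, hard and slippery (friction about 0.25), origin at its centre; lies in the tub.
- macadamia0: Macadamia nut in its shell, smooth 25 mm ball (the small kind), 10 g, friction about 0.25, origin at its centre; at the start the three lie huddled on one side of the tub.
- macadamia1: Macadamia nut in its shell, smooth 25 mm ball (the small kind), 10 g, friction about 0.25, origin at its centre; at the start the three lie huddled on one side of the tub.
- macadamia2: Macadamia nut in its shell, smooth 25 mm ball (the small kind), 10 g, friction about 0.25, origin at its centre; at the start the three lie huddled on one side of the tub.
- teacup: Tea cup, 66 mm across, 80 mm tall. Bystander, loose; origin: centre of its underside.
- caddy: Round steel tea caddy, 64 mm across, 91 mm tall. Bystander, loose; origin: centre of its underside.
- ricebowl: White rice bowl, 112 mm across, 60 mm tall. Bystander, loose; origin: centre of its underside.
- spicejar: Glass spice jar with steel cap, 48 mm across, 95 mm tall. Bystander, loose; origin: centre of its underside.
- saucer: Yellow melamine saucer, 110 mm across, 20 mm tall. Bystander, loose; origin: centre of its underside.
- oilbottle: Amber glass oil bottle, 58 mm across, 225 mm tall, standing fast. Origin: centre of its underside.
- mortar: Brown grinding bowl, 132 mm across, 70 mm tall, standing fast. Origin: centre of its underside.
Things that resemble listed ones, but are neither listed nor needed, are in the scene too. Leave any green or orange look-alike of the lid alone.

How it is judged:
By the outcome, as a careful person would: the job done as asked, in the order asked, and still so for the second after the job is handed in, with the robot touching nothing.
It also fails if it takes over 72 s, if anything falls off the work surface, if the arm or the gripper's body presses on something with over 40 N, if the wrist force passes 120 N, or if a joint passes its speed limit or range.

## Working session

There is one attempt and no reset: what is moved stays moved. The work goes in short steps, Python scripts to look and compute and a tool call to move; the robot and the scene stay as the last step left them, time stands still between calls to the robot, and variables do not carry over. Pictures are saved under pics/ and viewed, and the job is handed in when it is done.

Besides the shell and the picture viewer there is one more tool, called after "Request:" as name(argument=value, ...), one argument or row to a line, values as JSON. play_rows: Moves the arm, as the interface text tells. Its arguments: {"type":"object","properties":{"claw":{"type":"array","items":{"type":"number"}},"travel":{"type":"array","items":{"type":"array","items":{"type":"number"}}},"dr":{"type":"array","items":{"type":"array","items":{"type":"number"}}},"force":{"type":"number"}},"required":["claw","travel","dr"]}

```bash
mkdir -p pics; cat > h.py <<'E'
import numpy as np, cv2
from plant import ctrl, vision
def cam(n): return vision.read_camera(n)
def save(c,name,crop=None,s=1):
    im=c["img"]
    if crop: x0,y0,x1,y1=crop; im=im[y0:y1,x0:x1]
    if s!=1: im=cv2.resize(im,None,fx=s,fy=s,interpolation=cv2.INTER_CUBIC)
    cv2.imwrite("pics/"+name+".png",cv2.cvtColor(im,cv2.COLOR_RGB2BGR))
def ray(c,u,v):
    p=cv2.undistortPoints(np.array([[[u,v]]],float),c["K"],np.array(c["distortion"]))[0,0]
    T=np.linalg.inv(c["world_to_cam"]); d=T[:3,:3]@np.array([p[0],-p[1],-1]); return T[:3,3],d
def at_z(c,u,v,z):
    o,d=ray(c,u,v); return o+d*(z-o[2])/d[2]
def at_d(c,u,v):
    o,d=ray(c,u,v); return o+d*c["range_z"][int(v),int(u)]
def proj(c,P):
    p=c["world_to_cam"]@np.append(P,1); q=np.array([[[p[0],-p[1],-p[2]]]])
    return cv2.projectPoints(q,np.zeros(3),np.zeros(3),c["K"],np.array(c["distortion"]))[0][0,0]
def tri(a,b):
    (o1,d1),(o2,d2)=a,b
    A=np.stack([d1,-d2],1); t=np.linalg.lstsq(A,o2-o1,rcond=None)[0]
    p,q=o1+d1*t[0],o2+d2*t[1]; return (p+q)/2,np.linalg.norm(p-q)
E
python3 - <<'E'
from h import *
for n in("scene","side","wrist"):
    c=cam(n); save(c,n+"0"); print(n,np.linalg.inv(c["world_to_cam"]).round(3).tolist(),c["K"].round(1).tolist(),c["distortion"])
print(ctrl.get_state())
E
```

```text
scene [[0.626, -0.48, 0.615, 1.257], [0.78, 0.381, -0.497, -0.557], [0.005, 0.79, 0.613, 0.866], [0.0, 0.0, 0.0, 1.0]] [[377.2, 0.0, 314.4], [0.0, 377.2, 206.1], [0.0, 0.0, 1.0]] [0.00857814 0.         0.         0.         0.        ]
side [[0.93, 0.243, -0.275, 0.139], [-0.366, 0.654, -0.662, -0.859], [0.019, 0.716, 0.698, 1.078], [0.0, 0.0, 0.0, 1.0]] [[395.8, 0.0, 320.0], [0.0, 395.8, 196.4], [0.0, 0.0, 1.0]] [-0.02101988  0.          0.          0.          0.        ]
wrist [[0.329, 0.902, 0.281, 0.293], [-0.944, 0.314, 0.096, -0.613], [-0.002, -0.297, 0.955, 0.373], [0.0, 0.0, 0.0, 1.0]] [[347.0, 0.0, 323.3], [0.0, 347.0, 204.2], [0.0, 0.0, 1.0]] [0.00701652 0.         0.         0.         0.        ]
{'time': 0.15, 'qpos': array([-1.38599211e+00,  2.86998634e-01,  1.57784262e+00,  3.20339254e-05,
        1.27860831e+00, -1.49992360e-01]), 'dq': array([-2.00709092e-05, -2.71244780e-03, -4.99552466e-03,  1.54410201e-05,
        3.33993176e-04,  9.65445386e-04]), 'joint_efforts': array([ 4.09027843e-04, -4.06604183e+01, -2.93142074e+01, -2.08838596e-04,
        3.95442519e-03, -7.36184234e-06]), 'eef_pos': array([ 0.22173443, -0.63699884,  0.23023959]), 'tcp_rot': array([-0.69722221, -0.11846974,  0.69722339, -0.11715653]), 'contact_force': array([-0.19396339,  0.17522776, -0.36443337]), 'wrist_torque': array([-0.05226217, -0.04856841,  0.00943637]), 'opening': 0.9967487286400537}
```

View pics/scene0.png

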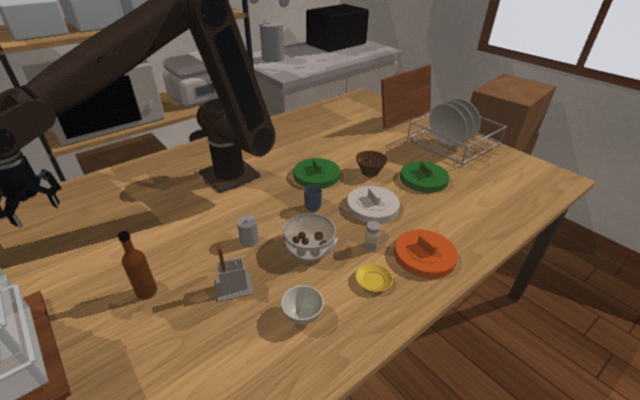

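View pics/side0.png

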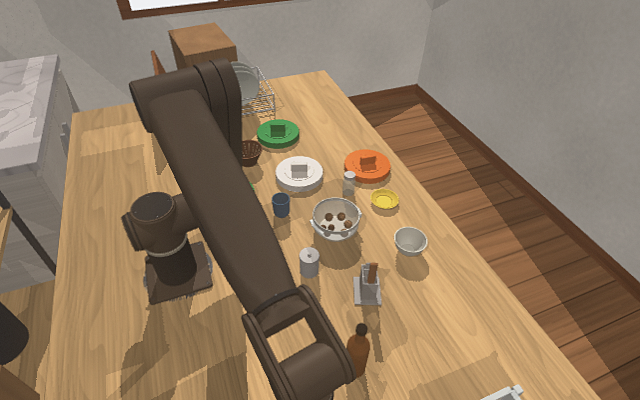

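View pics/wrist0.png

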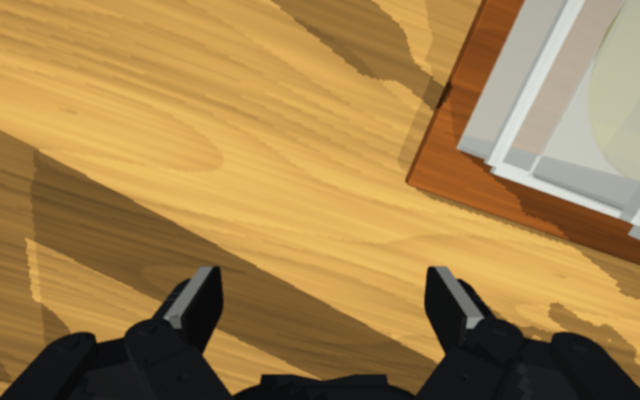

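The scene view shows the tub at about (310,238), the stand with the spatula at (230,275) and the white lid at (373,204). The look-alikes are green at (317,172) and (425,177), and orange at (426,253). The white lid fits the description. I'll enlarge it and the others.

```bash
python3 - <<'E'
from h import *
c=cam("scene"); save(c,"s1",(200,140,460,330),3); 
d=cam("side"); save(d,"d1",(220,130,440,320),3.6)
def at(c,u,v): return at_d(c,u,v).round(3)
print("depth scene lid",at(c,373,210),"tubfloor",at(c,310,238),"side lid",at(d,299,185))
E
```

```text
depth scene lid [0.567 0.269 0.032] tubfloor [0.522 0.019 0.007] side lid [0.499 0.227 0.027]
```

View pics/s1.png

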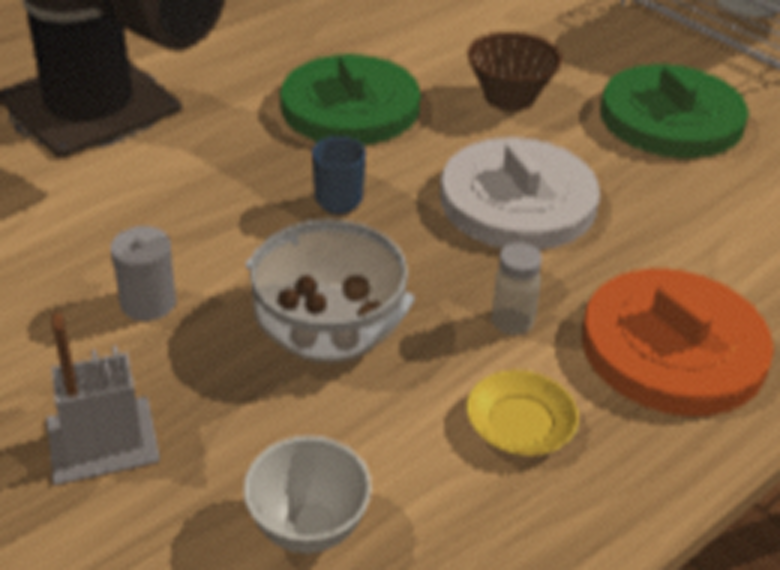

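View pics/d1.png

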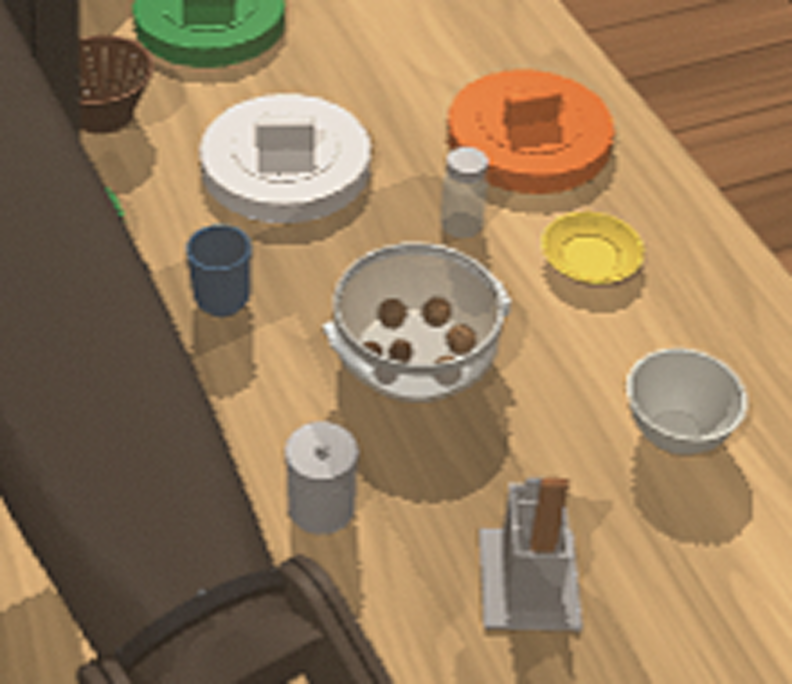

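```bash
cat >> h.py <<'E'
from scipy.spatial.transform import Rotation as Ro
def goto(pos,R=None,yaw=None):
    """tool x down; yaw = direction of tool y (jaw) in world xy. returns travel, dr"""
    s=ctrl.get_state(); p=s["eef_pos"]; R0=Ro.from_quat(s["tcp_rot"]).as_matrix()
    if yaw is not None: R=Rdown(yaw)
    if R is None: R=R0
    t=R0.T@(np.array(pos)-p); w=Ro.from_matrix(R0.T@R).as_rotvec()
    return t.round(4).tolist(),w.round(4).tolist(), "rows>=",max(np.linalg.norm(t)/.05,np.degrees(np.linalg.norm(w))/8.59).round(1)
def Rdown(yaw):
    x=np.array([0,0,-1.]); y=np.array([np.cos(yaw),np.sin(yaw),0]); return np.stack([x,y,np.cross(x,y)],1)
E
python3 - <<'E'
from h import *
s=ctrl.get_state(); R0=Ro.from_quat(s["tcp_rot"]).as_matrix(); print(R0.round(3)); print("yaw",np.arctan2(R0[1,1],R0[0,1]))
w=cam("wrist"); T=np.linalg.inv(w["world_to_cam"]); print("cam in tool",(R0.T@(T[:3,3]-s["eef_pos"])).round(3)); print((R0.T@T[:3,:3]).round(3))
c=cam("scene");d=cam("side")
for n,(u,v) in dict(standscene=(233,262),spat=(219,247),tubnear=(310,256),tubrimL=(286,232),tubrimR=(334,232),lidtop=(390,195)).items(): print(n,at_d(c,u,v).round(3))
for n,(u,v) in dict(spat=(373,265),tubL=(314,215),tubR=(358,215),lid=(278,178),lidr=(320,172)).items(): print(n,at_d(d,u,v).round(3))
for u,v in ((201,155),(371,155)): print(at_z(d,220+u/3.6,130+v/3.6,.02).round(3))
for u,v in ((443,190),(600,190)): print(at_z(c,200+u/3,140+v/3,.02).round(3))
for yaw in(0,1.5708,-1.5708,3.14): print(yaw,goto([.5,0.0,.40],yaw=yaw))
E
```

```text
[[-0.     0.329 -0.944]
 [ 0.001 -0.944 -0.329]
 [-1.    -0.001 -0.   ]]
yaw -1.2360163186162894
cam in tool [-0.143  0.    -0.076]
[[-0.     0.297 -0.955]
 [ 1.     0.    -0.   ]
 [-0.    -0.955 -0.297]]
standscene [ 0.528 -0.265  0.082]
spat [ 0.542 -0.301  0.173]
tubnear [ 0.615 -0.055  0.043]
tubrimL [ 0.49  -0.054  0.052]
tubrimR [0.607 0.047 0.078]
lidtop [0.543 0.385 0.032]
spat [ 0.537 -0.302  0.164]
tubL [0.49  0.04  0.046]
tubR [ 0.622 -0.042  0.079]
lid [0.436 0.301 0.021]
lidr [0.604 0.271 0.027]
[0.437 0.335 0.02 ]
[0.617 0.268 0.02 ]
[0.471 0.236 0.02 ]
[0.591 0.388 0.02 ]
0 ([-0.1687, -0.5106, -0.4722], [-1.2359, -0.0002, 0.0002], 'rows>=', np.float64(14.3))
1.5708 ([-0.1687, -0.5106, -0.4722], [-2.8067, -0.0004, -0.0], 'rows>=', np.float64(18.7))
-1.5708 ([-0.1687, -0.5106, -0.4722], [0.3349, -0.0, 0.0003], 'rows>=', np.float64(14.3))
3.14 ([-0.1687, -0.5106, -0.4722], [1.9073, 0.0002, 0.0002], 'rows>=', np.float64(14.3))
```

Request:
play_rows(
  claw=[0, 0, 0, 0, 0, 0, 0, 0, 0, 0, 0, 0, 0, 0, 0, 0, 0, 0, 0, 0],
  travel=[
    [-0.05, 0, 0],
    [-0.1, 0, 0],
    [-0.15, 0, 0],
    [-0.17, -0.51, -0.472],
    [-0.17, -0.51, -0.472],
    [-0.17, -0.51, -0.472],
    [-0.17, -0.51, -0.472],
    [-0.17, -0.51, -0.472],
    [-0.17, -0.51, -0.472],
    [-0.17, -0.51, -0.472],
    [-0.17, -0.51, -0.472],
    [-0.17, -0.51, -0.472],
    [-0.17, -0.51, -0.472],
    [-0.17, -0.51, -0.472],
    [-0.17, -0.51, -0.472],
    [-0.17, -0.51, -0.472],
    [-0.17, -0.51, -0.472],
    [-0.17, -0.51, -0.472],
    [-0.17, -0.51, -0.472],
    [-0.17, -0.51, -0.472],
  ],
  dr=[
    [0, 0, 0],
    [0, 0, 0],
    [0, 0, 0],
    [0.335, 0, 0],
    [0.335, 0, 0],
    [0.335, 0, 0],
    [0.335, 0, 0],
    [0.335, 0, 0],
    [0.335, 0, 0],
    [0.335, 0, 0],
    [0.335, 0, 0],
    [0.335, 0, 0],
    [0.335, 0, 0],
    [0.335, 0, 0],
    [0.335, 0, 0],
    [0.335, 0, 0],
    [0.335, 0, 0],
    [0.335, 0, 0],
    [0.335, 0, 0],
    [0.335, 0, 0],
  ],
)

```text
time: 2.4
eef_pos: [0.4998, -0.0014, 0.4013]
tcp_rot: [-0.707, 0.0, 0.707, 0.0]
contact_force: [0.3, 0.2, 0.6]
opening: 0.999
```

```bash
python3 - <<'E'
from h import *
w=cam("wrist"); save(w,"w1",None,1.25); s=ctrl.get_state();print(s["time"],s["eef_pos"],s["qpos"])
E
```

```text
2.45 [ 0.49974396 -0.00181308  0.401296  ] [-2.06900449e-01 -1.88082120e-01  1.76637566e+00 -5.33038541e-05
  1.56346524e+00  1.36594508e+00]
```

View pics/w1.png

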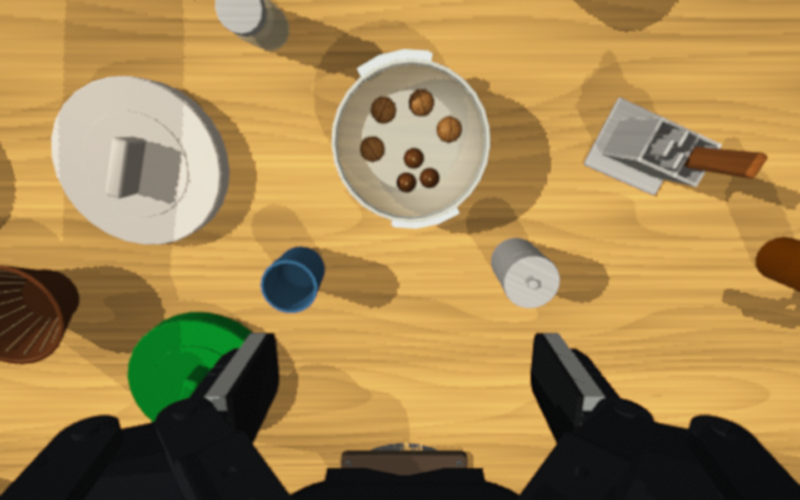

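The wrist view (at 1.25x) shows the white lid at (140,160) with its bar at (125,165), the tub at (411,140) with lugs at (395,62) and (425,217), and the stand at (655,150) with the spatula top at (757,163). The macadamias lie huddled at (413,158), (406,182) and (429,178), the walnuts at (383,110), (421,102), (449,129) and (372,149).

```bash
python3 - <<'E'
from h import *
w=cam("wrist"); save(w,"w1tub",(255,30,405,190),5)
save(w,"w1lid",(30,50,190,200),5)
save(w,"w1st",(460,70,630,165),4.5)
E
```

```text
(no output)
```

View pics/w1tub.png

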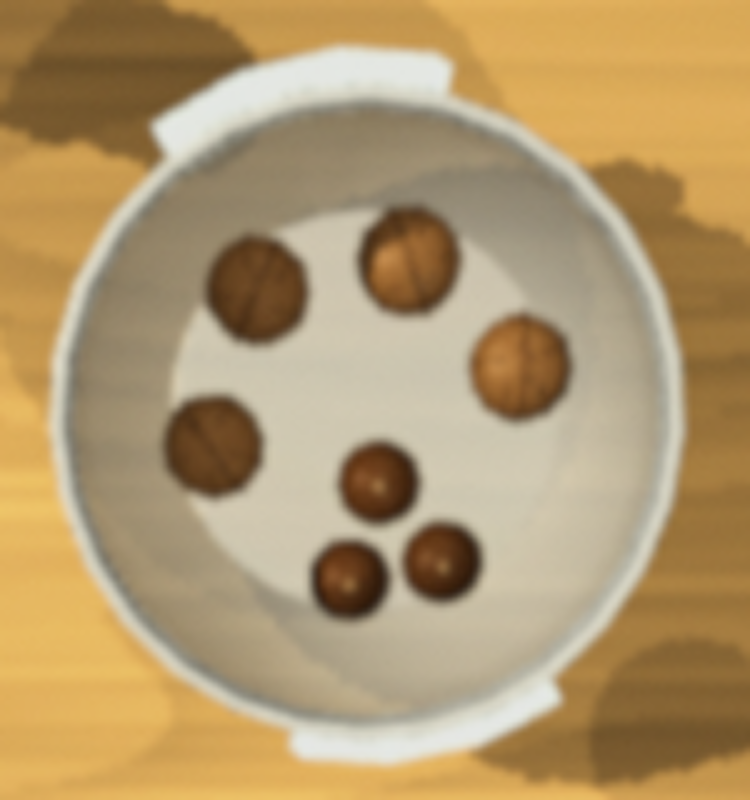

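View pics/w1lid.png

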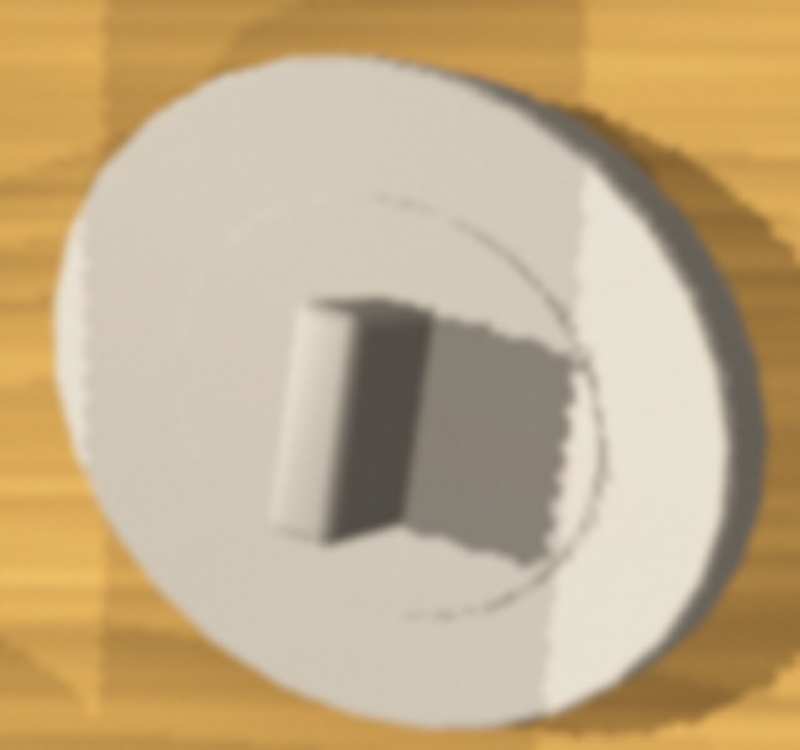

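View pics/w1st.png

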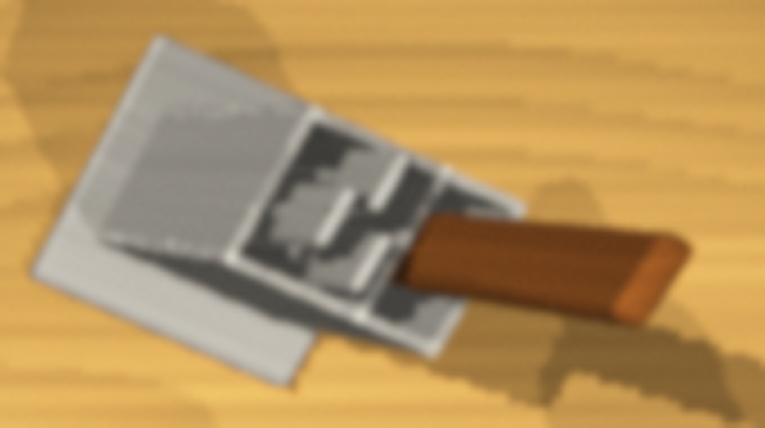

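```bash
cat > m.py <<'E'
from h import *
from scipy.optimize import least_squares
w=cam("wrist"); c=cam("scene"); d=cam("side")
P=lambda x,y:(255+x/5,30+y/5)
rim=[(50,410),(685,405),(365,98),(370,725),(110,590),(620,600),(560,160),(140,200)]
Q=np.array([at_z(w,*P(*p),.08)[:2] for p in rim])
f=least_squares(lambda t:np.hypot(Q[:,0]-t[0],Q[:,1]-t[1])-t[2],[.56,0,.08],loss='soft_l1',f_scale=.002);print("tub rim",f.x.round(4),f.fun.round(4))
L=[at_z(w,*P(*p),.064)[:2] for p in((152,127),(453,60),(290,750),(560,690))]
print(np.array(L).round(4)); ct=f.x[:2]
print([ (np.hypot(*(l-ct)).round(4),np.degrees(np.arctan2(*(l-ct)[::-1])).round(1)) for l in L])
print("lug mean center",np.mean(L,0).round(4))
nuts=dict(W0=(258,290),W1=(409,260),W2=(521,367),W3=(214,446),M0=(379,482),M1=(349,579),M2=(442,562))
for n,p in nuts.items(): print(n,at_z(w,*P(*p),.021 if n[0]=='W' else .0185).round(3))
# lid
B=lambda x,y:(30+x/5,50+y/5)
bt=[(302,305),(357,315),(330,543),(273,527)]
b=np.array([at_z(w,*B(*p),.067) for p in bt]); print("bar top",b.round(4).tolist(),b.mean(0).round(4))
m=(b[0]+b[1]-b[2]-b[3])/2; print("len",np.linalg.norm(m[:2]),"angle",np.degrees(np.arctan2(m[1],m[0])))
e=[(55,330),(95,195),(205,85),(330,55),(430,68),(590,160),(690,300),(725,440),(715,570),(640,670),(550,715),(440,728),(330,695),(210,610),(90,470)]
Q=np.array([at_z(w,*B(*p),.029)[:2] for p in e])
f=least_squares(lambda t:np.hypot(Q[:,0]-t[0],Q[:,1]-t[1])-t[2],[.53,.3,.097],loss='soft_l1',f_scale=.002);print("lid",f.x.round(4),f.fun.round(4))
# stand
S=lambda x,y:(460+x/4.5,70+y/4.5)
print("spat top",at_z(w,*S(651,280),.17).round(4))
for p in((655,233),(690,245),(640,325),(612,312)): print(at_z(w,*S(*p),.17).round(4))
for p in((525,208),(440,355),(372,312),(447,168),(315,107),(230,258)): print("rim",at_z(w,*S(*p),.09).round(4))
E
python3 m.py
```

```text
tub rim [ 0.5509 -0.0095  0.0803] [ 0.0023  0.0016 -0.0013 -0.0021  0.0001  0.0002 -0.0001 -0.0004]
[[ 0.625   0.0458]
 [ 0.6404 -0.0307]
 [ 0.4619  0.0125]
 [ 0.479  -0.0635]]
[(np.float64(0.0925), np.float64(36.7)), (np.float64(0.092), np.float64(-13.4)), (np.float64(0.0916), np.float64(166.2)), (np.float64(0.0899), np.float64(-143.1))]
lug mean center [ 0.5516 -0.009 ]
W0 [0.586 0.021 0.021]
W1 [ 0.594 -0.022  0.021]
W2 [ 0.565 -0.054  0.021]
W3 [0.543 0.035 0.021]
M0 [ 0.533 -0.013  0.018]
M1 [ 0.504 -0.004  0.018]
M2 [ 0.509 -0.032  0.018]
bar top [[0.5569, 0.3059, 0.067], [0.5543, 0.292, 0.067], [0.4935, 0.3111, 0.067], [0.498, 0.3258, 0.067]] [0.5257 0.3087 0.067 ]
len 0.06297608166707465 angle -18.084730724593914
lid [0.5257 0.3079 0.0954] [ 0.0017 -0.0003  0.0003  0.0005  0.0006 -0.0005 -0.002  -0.002   0.0017
  0.0017  0.0009  0.0008 -0.0021 -0.0053  0.0001]
spat top [ 0.5378 -0.2992  0.17  ]
[ 0.5486 -0.2976  0.17  ]
[ 0.5458 -0.3063  0.17  ]
[ 0.5273 -0.2992  0.17  ]
[ 0.5304 -0.2919  0.17  ]
rim [ 0.5498 -0.3228  0.09  ]
rim [ 0.5087 -0.3073  0.09  ]
rim [ 0.5211 -0.2855  0.09  ]
rim [ 0.5608 -0.2989  0.09  ]
rim [ 0.5772 -0.2593  0.09  ]
rim [ 0.5364 -0.2425  0.09  ]
```

```bash
python3 - <<'E'
from h import *
c=cam("scene"); d=cam("side")
print("bottle scene body",at_d(c,140,275).round(3),at_d(c,126,240).round(3),"cap z.225",at_z(c,124,235,.225).round(3),"base",at_z(c,146,292,0).round(3))
print("side cap",at_z(d,362,326,.225).round(3),at_d(d,357,350).round(3))
print("caddy",at_z(c,247,222,.091).round(3),"cup?",at_z(c,313,190,.08).round(3))
print(goto([.537,-.301,.30],yaw=np.radians(-110)))
E
```

```text
bottle scene body [ 0.434 -0.489  0.101] [ 0.415 -0.486  0.213] cap z.225 [ 0.409 -0.486  0.225] base [ 0.401 -0.488  0.   ]
side cap [ 0.408 -0.484  0.225] [ 0.393 -0.504  0.15 ]
caddy [ 0.41  -0.148  0.091] cup? [0.391 0.136 0.08 ]
([0.1013, 0.2995, -0.0376], [0.3473, -0.0001, 0.0003], 'rows>=', np.float64(6.4))
```

Request:
play_rows(
  claw=[120, 120, 120, 120, 120, 120, 120, 120, 120, 120],
  travel=[
    [0.101, 0.3, -0.038],
    [0.101, 0.3, -0.038],
    [0.101, 0.3, -0.038],
    [0.101, 0.3, -0.038],
    [0.101, 0.3, -0.038],
    [0.101, 0.3, -0.038],
    [0.101, 0.3, -0.038],
    [0.101, 0.3, -0.038],
    [0.101, 0.3, -0.038],
    [0.101, 0.3, -0.038],
  ],
  dr=[
    [0.347, 0, 0],
    [0.347, 0, 0],
    [0.347, 0, 0],
    [0.347, 0, 0],
    [0.347, 0, 0],
    [0.347, 0, 0],
    [0.347, 0, 0],
    [0.347, 0, 0],
    [0.347, 0, 0],
    [0.347, 0, 0],
  ],
)

```text
time: 3.75
eef_pos: [0.5378, -0.3003, 0.3016]
tcp_rot: [0.697, -0.122, -0.696, -0.122]
contact_force: [0.4, 0.0, 0.2]
opening: 0.531
```

```bash
python3 - <<'E'
from h import *
w=cam("wrist"); save(w,"w2",None,1.25); save(w,"w2c",(270,60,470,210),4)
E
```

```text
(no output)
```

View pics/w2.png

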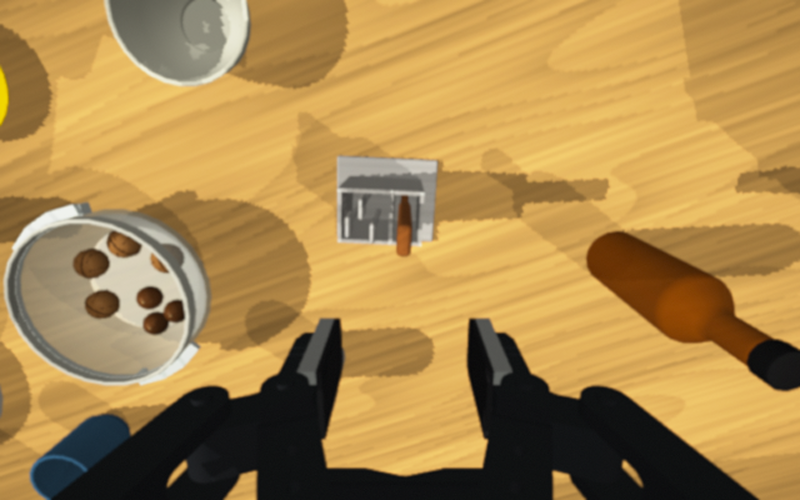

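```bash
python3 - <<'E'
from h import *
w=cam("wrist"); save(w,"w2c",(262,115,362,215),6)
E
```

```text
(no output)
```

View pics/w2c.png

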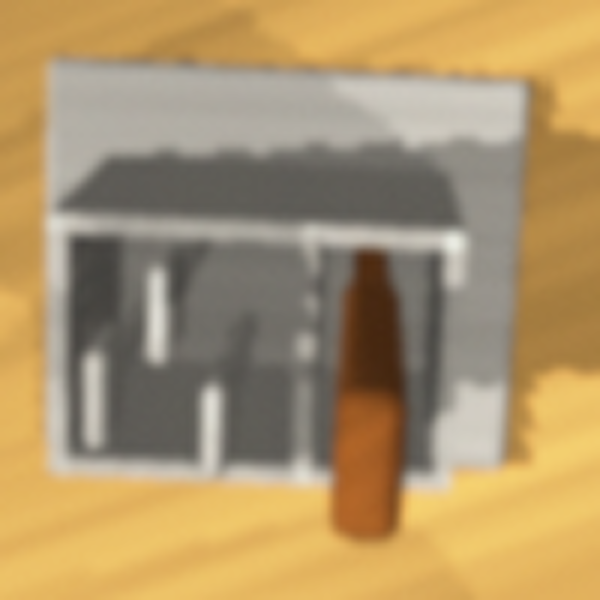

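```bash
python3 - <<'E'
from h import *
w=cam("wrist"); S=lambda x,y:(262+x/6,115+y/6)
s=ctrl.get_state();R0=Ro.from_quat(s["tcp_rot"]).as_matrix()
for n,p,z in(("top far edge L",(332,535),.17),("top far R",(398,535),.17),("well TL out",(305,232),.09),("well TR out",(465,235),.09),("BL",(318,478),.09),("BR",(445,488),.09),("TR in",(440,245),.09),("TL in",(322,245),.09),("BRin",(435,470),.09),("BLin",(322,470),.09),("far left TL",(50,215),.09),("BL far",(50,475),.09),("plate",(50,60),.002),("plate",(528,80),.002),("plate",(505,465),.002)):
    q=at_z(w,*S(*p),z); print(n,q.round(4),(R0.T@(q-s["eef_pos"]))[1:].round(4))
c=cam("scene");d=cam("side"); save(c,"s2",(205,230,265,310),7); save(d,"d2",(345,250,395,320),8)
E
```

```text
top far edge L [ 0.5307 -0.2927  0.17  ] [-0.0047  0.0095]
top far R [ 0.5276 -0.3013  0.17  ] [0.0044 0.0095]
well TL out [ 0.5602 -0.2973  0.09  ] [-0.0105 -0.0196]
well TR out [ 0.5505 -0.3228  0.09  ] [ 0.0168 -0.0191]
BL [ 0.5186 -0.2843  0.09  ] [-0.0085  0.0239]
BR [ 0.5093 -0.3048  0.09  ] [0.0139 0.0257]
TR in [ 0.5503 -0.3182  0.09  ] [ 0.0126 -0.0174]
TL in [ 0.5572 -0.2992  0.09  ] [-0.0076 -0.0174]
BRin [ 0.513  -0.3042  0.09  ] [0.0121 0.0224]
BLin [ 0.5198 -0.2854  0.09  ] [-0.0078  0.0224]
far left TL [ 0.5777 -0.2575  0.09  ] [-0.0538 -0.0225]
BL far [ 0.5352 -0.24    0.09  ] [-0.0559  0.0233]
plate [ 0.5997 -0.2528  0.002 ] [-0.0657 -0.0414]
plate [ 0.5621 -0.3448  0.002 ] [ 0.0336 -0.0374]
plate [ 0.485  -0.3136  0.002 ] [0.0304 0.0457]
```

View pics/s2.png

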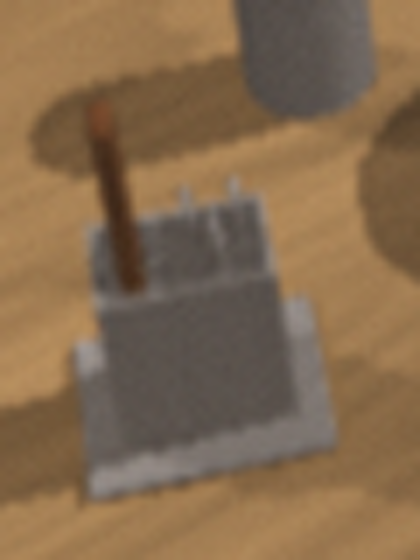

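View pics/d2.png

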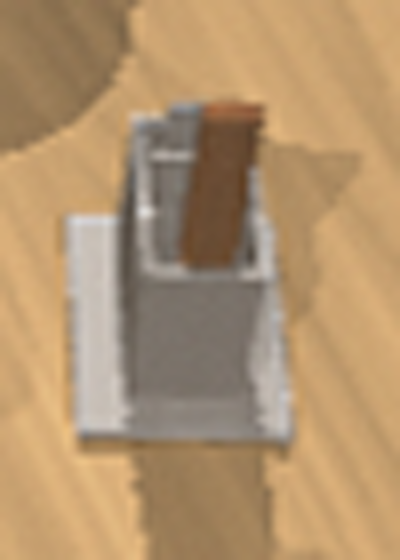

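```bash
python3 - <<'E'
from h import *
w=cam("wrist");c=cam("scene");d=cam("side")
rc=ray(c,205+100/7,230+104/7); rd=ray(d,345+232/8,250+109/8); rw=ray(w,262+365/6,115+525/6)
for n,a,b in(("cd",rc,rd),("cw",rc,rw),("dw",rd,rw)): p,e=tri(a,b); print(n,p.round(4),round(e,4))
s=ctrl.get_state(); print(s["eef_pos"],s["time"])
E
```

```text
cd [ 0.5381 -0.3     0.1734] 0.0068
cw [ 0.5306 -0.2962  0.1687] 0.0033
dw [ 0.5348 -0.3019  0.1764] 0.0082
[ 0.5374955  -0.30106789  0.30058694] 4.15
```

Request:
play_rows(
  claw=[120, 120, 120, 120, 120, 255, 255, 255, 255, 255, 255],
  travel=[
    [0.05, 0, -0.001],
    [0.1, 0, -0.001],
    [0.15, 0, -0.001],
    [0.179, 0, -0.001],
    [0.179, 0, -0.001],
    [0.179, 0, -0.001],
    [0.179, 0, -0.001],
    [0.179, 0, -0.001],
    [0.179, 0, -0.001],
    [0.179, 0, -0.001],
    [0.179, 0, -0.001],
  ],
  dr=[
    [0, 0, 0],
    [0, 0, 0],
    [0, 0, 0],
    [0, 0, 0],
    [0, 0, 0],
    [0, 0, 0],
    [0, 0, 0],
    [0, 0, 0],
    [0, 0, 0],
    [0, 0, 0],
    [0, 0, 0],
  ],
  force=80,
)

```text
time: 5.25
eef_pos: [0.5403, -0.3027, 0.1252]
tcp_rot: [0.699, -0.123, -0.694, -0.121]
contact_force: [-0.2, 0.2, 5.8]
opening: 0.108
```

```bash
python3 - <<'E'
from h import *
c=cam("scene");d=cam("side"); a=cv2.resize(c["img"][200:320,170:300],None,fx=3.5,fy=3.5); b=cv2.resize(d["img"][220:325,320:430],None,fx=3.5,fy=4)
a=a[:420];b=b[:420]; cv2.imwrite("pics/g1.png",cv2.cvtColor(np.hstack([a,b]),cv2.COLOR_RGB2BGR)); s=ctrl.get_state(); print(s["eef_pos"],s["opening"],s["contact_force"])
E
```

```text
[ 0.54030586 -0.30271927  0.12515615] 0.10227899951671098 [0.12832072 0.56536984 6.8351682 ]
```

View pics/g1.png

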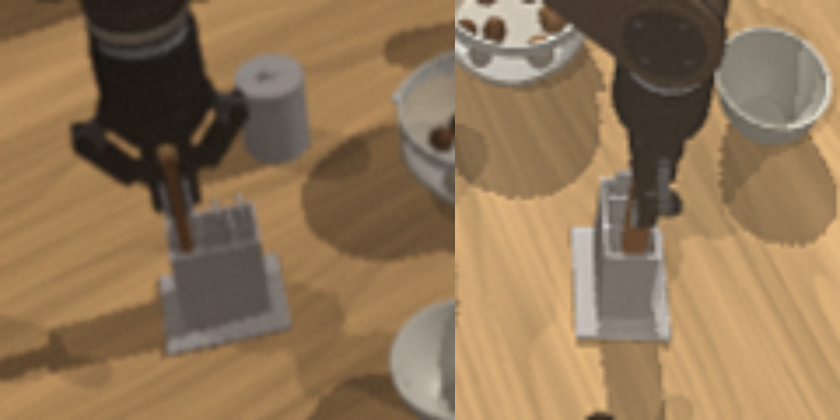

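Request:
play_rows(
  claw=[255, 255, 255, 255, 255],
  travel=[
    [-0.02, 0, 0],
    [-0.06, 0, 0],
    [-0.1, 0, 0],
    [-0.135, 0, 0],
    [-0.135, 0, 0],
  ],
  dr=[
    [0, 0, 0],
    [0, 0, 0],
    [0, 0, 0],
    [0, 0, 0],
    [0, 0, 0],
  ],
)

```text
time: 5.85
eef_pos: [0.542, -0.3041, 0.2684]
tcp_rot: [0.703, -0.126, -0.69, -0.119]
contact_force: [0.1, -0.8, 0.1]
opening: 0.106
```

```bash
python3 - <<'E'
from h import *
s=ctrl.get_state(); print(s["eef_pos"],s["opening"],s["contact_force"],s["time"])
R0=Ro.from_quat(s["tcp_rot"]).as_matrix(); print(R0.round(3))
w=cam("wrist"); save(w,"w3",(200,60,440,240),3.3)
c=cam("scene");d=cam("side"); a=cv2.resize(c["img"][180:290,180:280],None,fx=4,fy=4); b=cv2.resize(d["img"][200:310,330:430],None,fx=4,fy=4)
cv2.imwrite("pics/g2.png",cv2.cvtColor(np.hstack([a,b]),cv2.COLOR_RGB2BGR))
tip=s["eef_pos"]+R0@np.array([.119,0,0])
for n,k in(("c",c),("d",d),("w",w)): print(n,proj(k,tip).round(1))
print("tub",goto([.5515+.042*np.cos(np.radians(-113)),-.009+.042*np.sin(np.radians(-113)),.255],yaw=np.radians(-23)))
E
```

```text
[ 0.54201953 -0.30408216  0.26841999] 0.10622164660813142 [ 0.0999611  -0.83400857  0.10393402] 5.85
[[ 0.016 -0.341 -0.94 ]
 [-0.012 -0.94   0.341]
 [-1.     0.006 -0.019]]
c [218.9 254.5]
d [375.2 268.5]
w [322.9 197.3]
tub ([0.0037, -0.2376, 0.0905], [-1.5174, -0.0032, -0.0053], 'rows>=', np.float64(10.1))
```

View pics/w3.png

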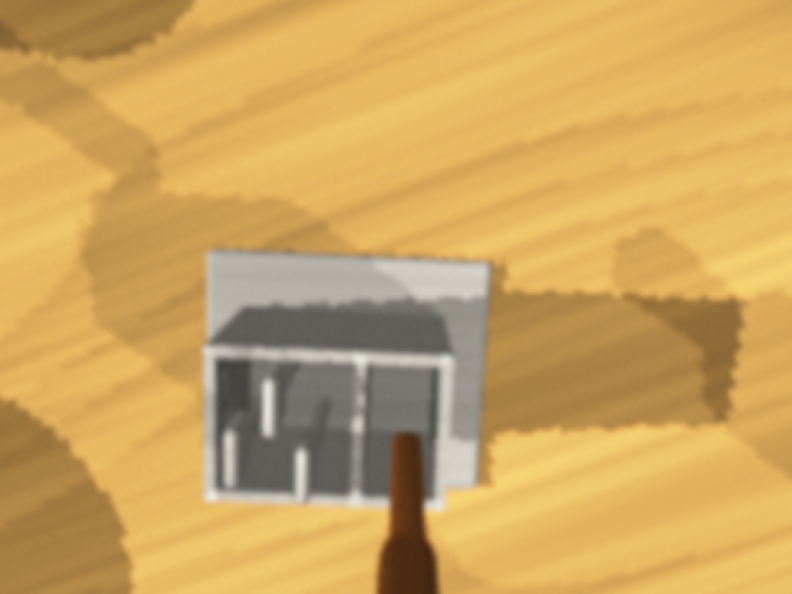

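View pics/g2.png

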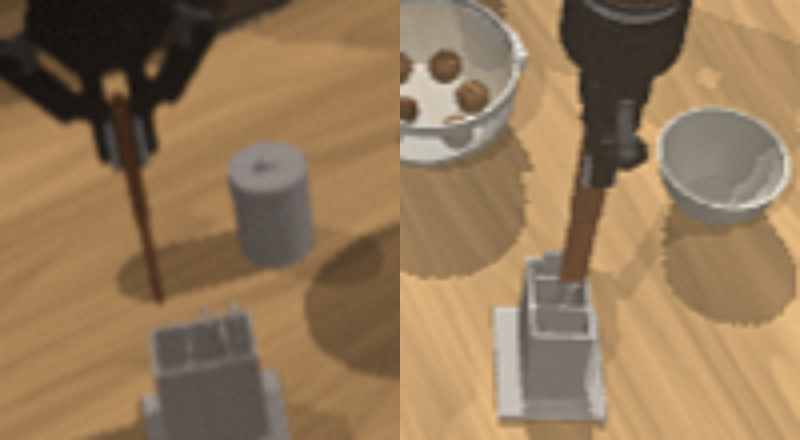

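Request:
play_rows(
  claw=[255, 255, 255, 255, 255, 255, 255, 255, 255, 255, 255, 255, 255],
  travel=[
    [0.003, -0.238, 0.09],
    [0.003, -0.238, 0.09],
    [0.003, -0.238, 0.09],
    [0.003, -0.238, 0.09],
    [0.003, -0.238, 0.09],
    [0.003, -0.238, 0.09],
    [0.003, -0.238, 0.09],
    [0.003, -0.238, 0.09],
    [0.003, -0.238, 0.09],
    [0.003, -0.238, 0.09],
    [0.003, -0.238, 0.09],
    [0.003, -0.238, 0.09],
    [0.003, -0.238, 0.09],
  ],
  dr=[
    [-1.517, -0.003, -0.005],
    [-1.517, -0.003, -0.005],
    [-1.517, -0.003, -0.005],
    [-1.517, -0.003, -0.005],
    [-1.517, -0.003, -0.005],
    [-1.517, -0.003, -0.005],
    [-1.517, -0.003, -0.005],
    [-1.517, -0.003, -0.005],
    [-1.517, -0.003, -0.005],
    [-1.517, -0.003, -0.005],
    [-1.517, -0.003, -0.005],
    [-1.517, -0.003, -0.005],
    [-1.517, -0.003, -0.005],
  ],
)

```text
time: 7.3
eef_pos: [0.5353, -0.0474, 0.2547]
tcp_rot: [-0.59, -0.39, 0.59, -0.389]
contact_force: [0.3, 0.1, 0.2]
opening: 0.106
```

```bash
cat > v.py <<'E'
import sys
from h import *
def look(name):
    s=ctrl.get_state(); R0=Ro.from_quat(s["tcp_rot"]).as_matrix(); tip=s["eef_pos"]+R0@np.array([.119,0,0])
    w=cam("wrist");c=cam("scene");d=cam("side")
    print("t",s["time"],"tip",tip.round(4),"rel",(tip[:2]-[.5515,-.009]).round(4),"yaw",np.degrees(np.arctan2(R0[1,1],R0[0,1])).round(1),"F",s["contact_force"].round(1),"q6",s["qpos"][5].round(2))
    cw=np.clip(proj(w,[.5515,-.009,.03]),[80,70],[560,330]).astype(int)
    cv2.imwrite(f"pics/{name}.png",cv2.cvtColor(np.hstack([cv2.resize(w["img"][cw[1]-70:cw[1]+70,cw[0]-80:cw[0]+80],None,fx=3.2,fy=3.2),cv2.resize(d["img"][190:246,303:368],(0,0),fx=4.92,fy=8)[:448]]),cv2.COLOR_RGB2BGR))
    print("wrist crop origin",cw-[80,70])
    np.savez("last.npz",w2c=w["world_to_cam"],K=w["K"],dist=w["distortion"],o=cw-[80,70])
    return w,c,d
if __name__=="__main__": look(sys.argv[1])
E
python3 v.py t1
```

```text
t 7.3 tip [ 0.5352 -0.0474  0.1357] rel [-0.0163 -0.0384] yaw -23.2 F [0.3 0.1 0.2] q6 0.13
wrist crop origin [243  60]
```

View pics/t1.png

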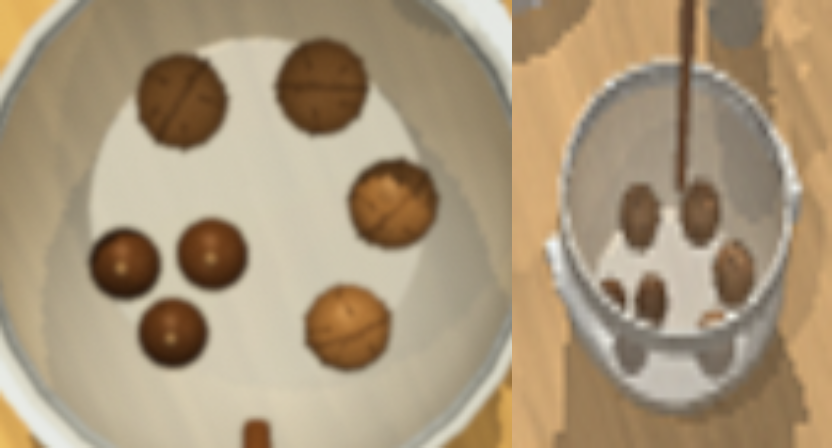

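The wrist crop shows the walnuts at (182,100), (321,86), (393,203) and (348,326), the macadamias at (125,263), (212,254) and (173,332), and the blade tip at (257,430).

```bash
cat > n.py <<'E'
from h import *
L=np.load("last.npz"); c=dict(world_to_cam=L["w2c"],K=L["K"],distortion=L["dist"]); o=L["o"]
def nuts(Ws,Ms):
    out={}
    for k,(ps,z) in dict(W=(Ws,.021),M=(Ms,.0185)).items():
        for i,p in enumerate(ps):
            q=at_z(c,o[0]+p[0]/3.2,o[1]+p[1]/3.2,z)[:2]-[.5515,-.009]; out[k+str(i)]=q
            print(k+str(i),(q*1000).round(1),"r",round(np.hypot(*q)*1000),"phi",np.degrees(np.arctan2(q[1],q[0])).round())
    M=[v for k,v in out.items() if k[0]=='M']; print("mac dists",[ (np.linalg.norm(M[i]-M[j])*1000).round(1) for i in range(len(M)) for j in range(i)])
    return out
E
python3 - <<'E'
from n import *
a=nuts([(182,100),(321,86),(393,203),(348,326)],[(125,263),(212,254),(173,332)])
np.save("start.npy",np.array(list(a.values())))
# sweep plan
s=ctrl.get_state(); p=s["eef_pos"]; R0=Ro.from_quat(s["tcp_rot"]).as_matrix()
C=np.array([.5515,-.009])
for f in [-113,-105,-97,-89,-81,-73,-65,-57,-49,-41,-33,-25,-17,-9,-1]:
    q=np.append(C+.042*np.array([np.cos(np.radians(f)),np.sin(np.radians(f))]),.1285)
    R=Rdown(np.radians(f+90)); print((R0.T@(q-p)).round(3).tolist(),Ro.from_matrix(R0.T@R).as_rotvec().round(3).tolist())
E
```

```text
W0 [-7.3 45. ] r 46 phi 99.0
W1 [35.5 31.4] r 47 phi 41.0
W2 [ 43.6 -11.9] r 45 phi -15.0
W3 [ 14.7 -44.2] r 47 phi -72.0
M0 [-46.7   4.9] r 47 phi 174.0
M1 [-18.4  -3.9] r 19 phi -168.0
M2 [-41.5 -22.9] r 47 phi -151.0
mac dists [np.float64(29.6), np.float64(28.3), np.float64(30.0)]
[0.127, -0.0, 0.0] [-0.002, 0.0, 0.0]
[0.127, 0.005, -0.0] [-0.141, 0.0, 0.0]
[0.127, 0.011, -0.001] [-0.281, 0.0, 0.0]
[0.127, 0.017, -0.003] [-0.42, 0.0, 0.0]
[0.127, 0.022, -0.006] [-0.56, 0.0, 0.0]
[0.127, 0.027, -0.01] [-0.7, 0.0, 0.0]
[0.127, 0.031, -0.014] [-0.839, 0.0, 0.0]
[0.127, 0.034, -0.018] [-0.979, 0.0, 0.0]
[0.127, 0.037, -0.023] [-1.119, 0.0, 0.0]
[0.127, 0.039, -0.029] [-1.258, 0.0, 0.0]
[0.127, 0.041, -0.034] [-1.398, 0.0, 0.0]
[0.127, 0.041, -0.04] [-1.537, 0.0, 0.0]
[0.127, 0.041, -0.046] [-1.677, 0.0, 0.0]
[0.127, 0.04, -0.052] [-1.817, 0.0, 0.0]
[0.127, 0.038, -0.057] [-1.956, 0.0, 0.0]
```

Request:
play_rows(
  claw=[255, 255, 255, 255, 255, 255, 255, 255, 255, 255, 255, 255, 255, 255, 255, 255, 255, 255, 255],
  travel=[
    [0.05, 0, 0],
    [0.09, 0, 0],
    [0.125, 0, 0],
    [0.125, 0, 0],
    [0.125, 0.005, 0],
    [0.125, 0.011, -0.001],
    [0.125, 0.017, -0.003],
    [0.125, 0.022, -0.006],
    [0.125, 0.027, -0.01],
    [0.125, 0.031, -0.014],
    [0.125, 0.034, -0.018],
    [0.125, 0.037, -0.023],
    [0.125, 0.039, -0.029],
    [0.125, 0.041, -0.034],
    [0.125, 0.041, -0.04],
    [0.125, 0.041, -0.046],
    [0.125, 0.04, -0.052],
    [0.125, 0.04, -0.052],
    [0.125, 0.04, -0.052],
  ],
  dr=[
    [0, 0, 0],
    [0, 0, 0],
    [0, 0, 0],
    [0, 0, 0],
    [-0.141, 0, 0],
    [-0.281, 0, 0],
    [-0.42, 0, 0],
    [-0.56, 0, 0],
    [-0.7, 0, 0],
    [-0.839, 0, 0],
    [-0.979, 0, 0],
    [-1.119, 0, 0],
    [-1.258, 0, 0],
    [-1.398, 0, 0],
    [-1.537, 0, 0],
    [-1.677, 0, 0],
    [-1.817, 0, 0],
    [-1.817, 0, 0],
    [-1.817, 0, 0],
  ],
)

```text
time: 9.35
eef_pos: [0.5933, -0.0155, 0.1313]
tcp_rot: [0.056, 0.704, -0.057, 0.705]
contact_force: [-0.4, 0.2, -0.5]
opening: 0.112
```

```bash
python3 v.py t2
```

```text
t 9.35 tip [ 0.5934 -0.0155  0.0123] rel [ 0.0419 -0.0065] yaw 80.9 F [-0.4  0.2 -0.5] q6 -1.61
wrist crop origin [243  76]
```

View pics/t2.png

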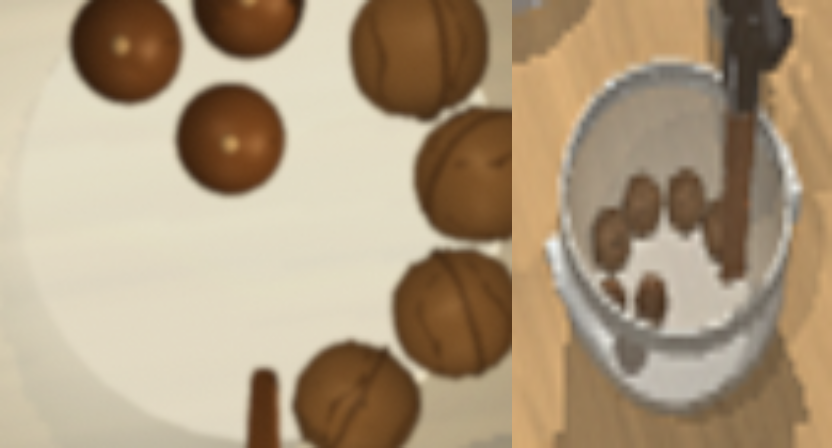

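```bash
cat > v.py <<'E'
import sys
from h import *
s=ctrl.get_state(); R0=Ro.from_quat(s["tcp_rot"]).as_matrix(); tip=s["eef_pos"]+R0@np.array([.119,0,0])
w=cam("wrist")
print("t",s["time"],"tip",tip.round(4),"rel",((tip[:2]-[.5515,-.009])*1000).round(1),"yaw",np.degrees(np.arctan2(R0[1,1],R0[0,1])).round(1),"F",s["contact_force"].round(1),"q6",s["qpos"][5].round(2))
save(w,sys.argv[1],None,1.25)
np.savez("last.npz",w2c=w["world_to_cam"],K=w["K"],dist=w["distortion"],o=[0,0])
E
sed -i 's/3\.2/1.25/g' n.py; python3 v.py t2b
```

```text
t 9.5 tip [ 0.593  -0.0157  0.0118] rel [41.5 -6.7] yaw 80.9 F [-0.2 -0.2 -0.9] q6 -1.61
```

View pics/t2b.png

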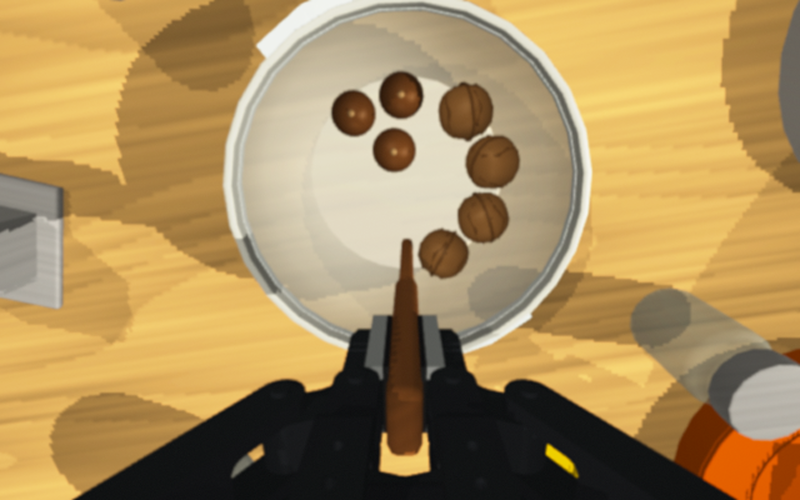

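The walnuts are now at (466,110), (492,161), (483,217) and (443,253). The macadamias are at (353,113), (401,94) and (394,150).

```bash
python3 - <<'E'
from n import *
a=nuts([(466,110),(492,161),(483,217),(443,253)],[(401,94),(394,150),(353,113)])
b=np.load("start.npy"); print((np.linalg.norm(np.array(list(a.values()))-b,axis=1)*1000).round(1))
E
```

```text
W0 [-33.6  39.5] r 52 phi 130.0
W1 [-3.9 50.9] r 51 phi 94.0
W2 [27.7 42.5] r 51 phi 57.0
W3 [46.1 16.1] r 49 phi 19.0
M0 [-47.6   5.4] r 48 phi 173.0
M1 [-18.6  -3.3] r 19 phi -170.0
M2 [-42.  -22.6] r 48 phi -152.0
mac dists [np.float64(30.3), np.float64(28.6), np.float64(30.3)]
[26.9 44.  56.7 68.   1.   0.6  0.6]
```

```bash
cat > rows.py <<'E'
from h import *
C=np.array([.5515,-.009])
def rows(wps,tcpz=.129,tipoff=(0,0)):
    """wps: list of (x_mm,y_mm,yaw_deg[,z]) blade centre rel tub; prints travel/dr lists"""
    s=ctrl.get_state(); p=s["eef_pos"]; R0=Ro.from_quat(s["tcp_rot"]).as_matrix()
    T=[];D=[];pp=p;pR=R0
    for wp in wps:
        z=wp[3] if len(wp)>3 else tcpz
        q=np.append(C+np.array(wp[:2])/1000,z); R=Rdown(np.radians(wp[2]))
        T.append((R0.T@(q-p)).round(3).tolist()); D.append(Ro.from_matrix(R0.T@R).as_rotvec().round(3).tolist())
        st=np.linalg.norm(q-pp),np.degrees(np.linalg.norm(Ro.from_matrix(pR.T@R).as_rotvec()))
        if st[0]>.04 or st[1]>8.5: print("BIG",wp,st)
        pp,pR=q,R
    print(len(T));print(T);print(D)
def pol(r,f,yaw): return (r*np.cos(np.radians(f)),r*np.sin(np.radians(f)),yaw)
E
python3 - <<'E'
from rows import *
rows([(30,-2,74),(15,8,66),(4,14,62),(-8,17,62),(-20,17,62),(-31,17,62),pol(39,152,62),pol(43,156,66),pol(45,162,72),pol(45,168,78),pol(45,174,84),pol(45,180,90),pol(45,186,96),pol(45,190,100),pol(45,190,100)])
E
```

```text
15
[[0.002, 0.003, -0.012], [0.002, 0.01, -0.028], [0.002, 0.014, -0.04], [0.002, 0.016, -0.052], [0.002, 0.014, -0.064], [0.002, 0.012, -0.075], [0.002, 0.013, -0.079], [0.002, 0.011, -0.083], [0.002, 0.007, -0.086], [0.002, 0.002, -0.087], [0.002, -0.002, -0.087], [0.002, -0.007, -0.086], [0.002, -0.012, -0.085], [0.002, -0.015, -0.084], [0.002, -0.015, -0.084]]
[[0.121, 0.0, 0.0], [0.261, 0.0, 0.0], [0.33, 0.0, 0.0], [0.33, 0.0, 0.0], [0.33, 0.0, 0.0], [0.33, 0.0, 0.0], [0.33, 0.0, 0.0], [0.261, 0.0, 0.0], [0.156, 0.0, 0.0], [0.051, 0.0, 0.0], [-0.054, 0.0, 0.0], [-0.158, 0.0, 0.0], [-0.263, 0.0, 0.0], [-0.333, 0.0, 0.0], [-0.333, 0.0, 0.0]]
```

Request:
play_rows(
  claw=[255, 255, 255, 255, 255, 255, 255, 255, 255, 255, 255, 255, 255, 255, 255],
  travel=[
    [0.002, 0.003, -0.012],
    [0.002, 0.01, -0.028],
    [0.002, 0.014, -0.04],
    [0.002, 0.016, -0.052],
    [0.002, 0.014, -0.064],
    [0.002, 0.012, -0.075],
    [0.002, 0.013, -0.079],
    [0.002, 0.011, -0.083],
    [0.002, 0.007, -0.086],
    [0.002, 0.002, -0.087],
    [0.002, -0.002, -0.087],
    [0.002, -0.007, -0.086],
    [0.002, -0.012, -0.085],
    [0.002, -0.015, -0.084],
    [0.002, -0.015, -0.084],
  ],
  dr=[
    [0.121, 0, 0],
    [0.261, 0, 0],
    [0.33, 0, 0],
    [0.33, 0, 0],
    [0.33, 0, 0],
    [0.33, 0, 0],
    [0.33, 0, 0],
    [0.261, 0, 0],
    [0.156, 0, 0],
    [0.051, 0, 0],
    [-0.054, 0, 0],
    [-0.158, 0, 0],
    [-0.263, 0, 0],
    [-0.333, 0, 0],
    [-0.333, 0, 0],
  ],
)

```text
time: 11.05
eef_pos: [0.5078, -0.0177, 0.1288]
tcp_rot: [-0.062, 0.704, 0.061, 0.705]
contact_force: [0.3, -0.5, -0.7]
opening: 0.108
```

```bash
python3 v.py t3
```

```text
t 11.05 tip [ 0.5079 -0.0178  0.0098] rel [-43.6  -8.8] yaw 100.0 F [ 0.3 -0.5 -0.7] q6 -1.98
```

View pics/t3.png

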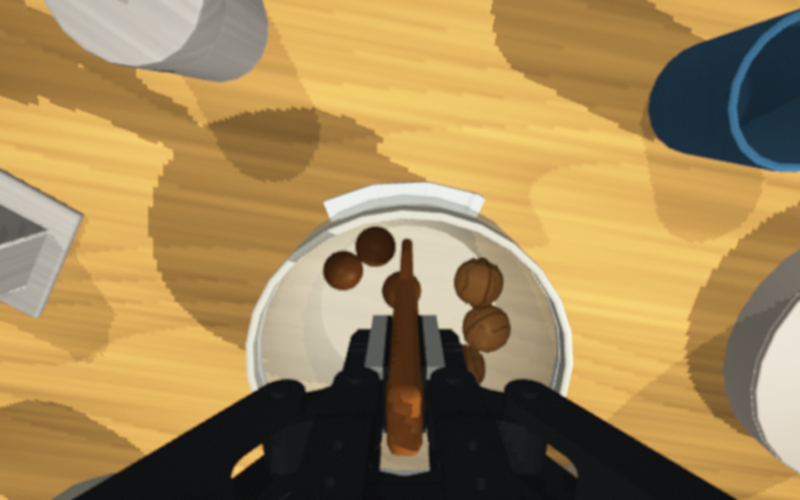

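```bash
python3 - <<'E'
from n import *
nuts([(478,283),(486,328)],[(376,246),(403,290),(343,271)])
from rows import *
rows([(-44,-4,92),(-43,0,84),(-42,1,76)]+[(-42,1,y) for y in range(68,-1,-8)]+[(-42,-1,0),(-34,-3,0),(-26,-3,0),(-18,-3,0),(-10,-2,0),(-2,0,0),(1,1,0)])
E
```

```text
W0 [-32.1  39.2] r 51 phi 129.0
W1 [-3. 51.] r 51 phi 93.0
M0 [-43.9 -26.5] r 51 phi -149.0
M1 [-18.5  -5.4] r 19 phi -164.0
M2 [-24.5 -44.1] r 50 phi -119.0
mac dists [np.float64(33.0), np.float64(26.2), np.float64(39.1)]
19
[[-0.0, 0.004, 0.001], [-0.0, 0.008, 0.002], [-0.0, 0.009, 0.003], [-0.0, 0.009, 0.003], [-0.0, 0.009, 0.003], [-0.0, 0.009, 0.003], [-0.0, 0.009, 0.003], [-0.0, 0.009, 0.003], [-0.0, 0.009, 0.003], [-0.0, 0.009, 0.003], [-0.0, 0.009, 0.003], [-0.0, 0.009, 0.003], [-0.0, 0.007, 0.003], [-0.0, 0.004, 0.011], [-0.0, 0.002, 0.019], [-0.0, 0.001, 0.026], [-0.0, 0.001, 0.034], [-0.0, 0.001, 0.043], [-0.0, 0.002, 0.046]]
[[0.138, 0.001, 0.0], [0.277, 0.001, 0.0], [0.417, 0.001, 0.0], [0.557, 0.001, 0.0], [0.696, 0.001, 0.0], [0.836, 0.001, 0.0], [0.976, 0.001, 0.0], [1.115, 0.001, -0.0], [1.255, 0.001, -0.0], [1.394, 0.001, -0.0], [1.534, 0.001, -0.0], [1.674, 0.001, -0.0], [1.744, 0.001, -0.0], [1.744, 0.001, -0.0], [1.744, 0.001, -0.0], [1.744, 0.001, -0.0], [1.744, 0.001, -0.0], [1.744, 0.001, -0.0], [1.744, 0.001, -0.0]]
```

Request:
play_rows(
  claw=[255, 255, 255, 255, 255, 255, 255, 255, 255, 255, 255, 255, 255, 255, 255, 255, 255, 255, 255, 255],
  travel=[
    [0, 0.004, 0.001],
    [0, 0.008, 0.002],
    [0, 0.009, 0.003],
    [0, 0.009, 0.003],
    [0, 0.009, 0.003],
    [0, 0.009, 0.003],
    [0, 0.009, 0.003],
    [0, 0.009, 0.003],
    [0, 0.009, 0.003],
    [0, 0.009, 0.003],
    [0, 0.009, 0.003],
    [0, 0.009, 0.003],
    [0, 0.005, 0.003],
    [0, 0.002, 0.011],
    [0, 0, 0.019],
    [0, -0.002, 0.026],
    [0, -0.002, 0.034],
    [0, -0.001, 0.043],
    [0, 0, 0.046],
    [0, 0, 0.046],
  ],
  dr=[
    [0.138, 0.001, 0],
    [0.277, 0.001, 0],
    [0.417, 0.001, 0],
    [0.557, 0.001, 0],
    [0.696, 0.001, 0],
    [0.836, 0.001, 0],
    [0.976, 0.001, 0],
    [1.115, 0.001, 0],
    [1.255, 0.001, 0],
    [1.394, 0.001, 0],
    [1.534, 0.001, 0],
    [1.674, 0.001, 0],
    [1.744, 0.001, 0],
    [1.744, 0.001, 0],
    [1.744, 0.001, 0],
    [1.744, 0.001, 0],
    [1.744, 0.001, 0],
    [1.744, 0.001, 0],
    [1.744, 0.001, 0],
    [1.744, 0.001, 0],
  ],
)

```text
time: 13.1
eef_pos: [0.5534, -0.0093, 0.1287]
tcp_rot: [0.5, 0.5, -0.5, 0.5]
contact_force: [0.2, 0.4, -0.5]
opening: 0.103
```

```bash
python3 v.py t4
```

```text
t 13.1 tip [ 0.5534 -0.0092  0.0097] rel [ 1.9 -0.2] yaw 0.0 F [ 0.2  0.4 -0.5] q6 -0.2
```

View pics/t4.png

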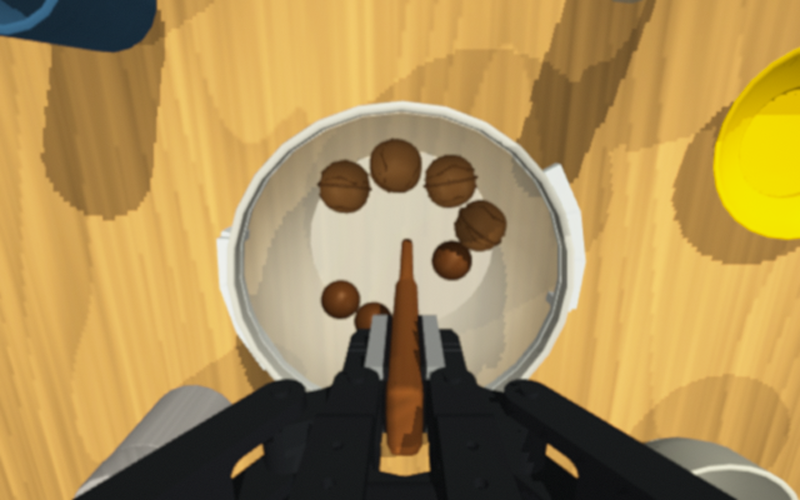

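```bash
python3 - <<'E'
from n import *
nuts([(344,186),(395,165),(450,181),(480,225)],[(340,299),(452,260),(372,320)])
from rows import *
rows([(0,0,-8),(-4,-1,-16),(-8,-4,-24),(-10,-8,-32),(-12,-12,-40),pol(20,-134,-44),pol(25,-134,-44),pol(30,-134,-44),pol(35,-134,-44),pol(40,-134,-44),pol(44,-132,-42),pol(44,-127,-37),pol(44,-121,-31),pol(44,-115,-25),pol(44,-109,-19),pol(44,-103,-13),pol(44,-103,-13),pol(34,-103,-13),pol(24,-103,-13)])
E
```

```text
W0 [-33.   39.2] r 51 phi 130.0
W1 [-3.6 51.1] r 51 phi 94.0
W2 [27.9 42.1] r 51 phi 56.0
W3 [46.5 16.2] r 49 phi 19.0
M0 [-38.8 -32.2] r 50 phi -140.0
M1 [30.9 -6.3] r 32 phi -12.0
M2 [-18.9 -46.7] r 50 phi -112.0
mac dists [np.float64(74.3), np.float64(24.6), np.float64(64.2)]
19
[[-0.0, -0.002, -0.0], [-0.0, -0.006, 0.001], [-0.0, -0.01, 0.004], [-0.0, -0.012, 0.008], [-0.0, -0.014, 0.012], [-0.0, -0.015, 0.014], [-0.0, -0.019, 0.018], [-0.0, -0.022, 0.021], [-0.0, -0.026, 0.025], [-0.0, -0.029, 0.028], [-0.0, -0.031, 0.032], [-0.0, -0.028, 0.035], [-0.0, -0.024, 0.037], [-0.0, -0.02, 0.04], [-0.0, -0.016, 0.041], [-0.0, -0.011, 0.043], [-0.0, -0.011, 0.043], [-0.0, -0.009, 0.033], [-0.0, -0.007, 0.023]]
[[0.14, -0.0, 0.001], [0.279, -0.0, 0.001], [0.419, -0.0, 0.001], [0.559, -0.0, 0.001], [0.698, -0.0, 0.001], [0.768, -0.0, 0.001], [0.768, -0.0, 0.001], [0.768, -0.0, 0.001], [0.768, -0.0, 0.001], [0.768, -0.0, 0.001], [0.733, -0.0, 0.001], [0.646, -0.0, 0.001], [0.541, -0.0, 0.001], [0.436, -0.0, 0.001], [0.332, -0.0, 0.001], [0.227, -0.0, 0.001], [0.227, -0.0, 0.001], [0.227, -0.0, 0.001], [0.227, -0.0, 0.001]]
```

```bash
python3 - <<'E'
from rows import *
rows([(0,0,-8),(-3,-3,-16),(-6,-8,-24),(-9,-12,-32),pol(20,-126,-36),pol(25,-126,-36),pol(30,-126,-36),pol(34,-126,-36),pol(38,-126,-36),pol(42,-126,-36),pol(45,-125,-35),pol(45,-121,-31),pol(45,-116,-26),pol(45,-111,-21),pol(45,-106,-16),pol(45,-102,-12),pol(45,-102,-12),pol(34,-103,-12),pol(20,-103,-12)])
E
```

```text
19
[[-0.0, -0.002, -0.0], [-0.0, -0.005, 0.003], [-0.0, -0.008, 0.008], [-0.0, -0.011, 0.012], [-0.0, -0.013, 0.016], [-0.0, -0.016, 0.02], [-0.0, -0.019, 0.024], [-0.0, -0.022, 0.027], [-0.0, -0.024, 0.03], [-0.0, -0.026, 0.034], [-0.0, -0.027, 0.037], [-0.0, -0.025, 0.038], [-0.0, -0.021, 0.04], [-0.0, -0.018, 0.042], [-0.0, -0.014, 0.043], [-0.0, -0.011, 0.044], [-0.0, -0.011, 0.044], [-0.0, -0.009, 0.033], [-0.0, -0.006, 0.019]]
[[0.14, -0.0, 0.001], [0.279, -0.0, 0.001], [0.419, -0.0, 0.001], [0.559, -0.0, 0.001], [0.628, -0.0, 0.001], [0.628, -0.0, 0.001], [0.628, -0.0, 0.001], [0.628, -0.0, 0.001], [0.628, -0.0, 0.001], [0.628, -0.0, 0.001], [0.611, -0.0, 0.001], [0.541, -0.0, 0.001], [0.454, -0.0, 0.001], [0.367, -0.0, 0.001], [0.279, -0.0, 0.001], [0.21, -0.0, 0.001], [0.21, -0.0, 0.001], [0.21, -0.0, 0.001], [0.21, -0.0, 0.001]]
```

Request:
play_rows(
  claw=[255, 255, 255, 255, 255, 255, 255, 255, 255, 255, 255, 255, 255, 255, 255, 255, 255, 255, 255],
  travel=[
    [0, -0.002, 0],
    [0, -0.005, 0.003],
    [0, -0.008, 0.008],
    [0, -0.011, 0.012],
    [0, -0.013, 0.016],
    [0, -0.016, 0.02],
    [0, -0.019, 0.024],
    [0, -0.022, 0.027],
    [0, -0.024, 0.03],
    [0, -0.026, 0.034],
    [0, -0.027, 0.037],
    [0, -0.025, 0.038],
    [0, -0.021, 0.04],
    [0, -0.018, 0.042],
    [0, -0.014, 0.043],
    [0, -0.011, 0.044],
    [0, -0.011, 0.044],
    [0, -0.009, 0.033],
    [0, -0.006, 0.019],
  ],
  dr=[
    [0.14, 0, 0.001],
    [0.279, 0, 0.001],
    [0.419, 0, 0.001],
    [0.559, 0, 0.001],
    [0.628, 0, 0.001],
    [0.628, 0, 0.001],
    [0.628, 0, 0.001],
    [0.628, 0, 0.001],
    [0.628, 0, 0.001],
    [0.628, 0, 0.001],
    [0.611, 0, 0.001],
    [0.541, 0, 0.001],
    [0.454, 0, 0.001],
    [0.367, 0, 0.001],
    [0.279, 0, 0.001],
    [0.21, 0, 0.001],
    [0.21, 0, 0.001],
    [0.21, 0, 0.001],
    [0.21, 0, 0.001],
  ],
)

```text
time: 15.05
eef_pos: [0.5469, -0.0278, 0.1286]
tcp_rot: [0.55, 0.444, -0.55, 0.444]
contact_force: [-0.2, 0.6, -0.3]
opening: 0.103
```

```bash
python3 v.py t5
```

```text
t 15.05 tip [ 0.547  -0.0278  0.0096] rel [ -4.5 -18.8] yaw -12.1 F [-0.2  0.6 -0.3] q6 -0.02
```

View pics/t5.png

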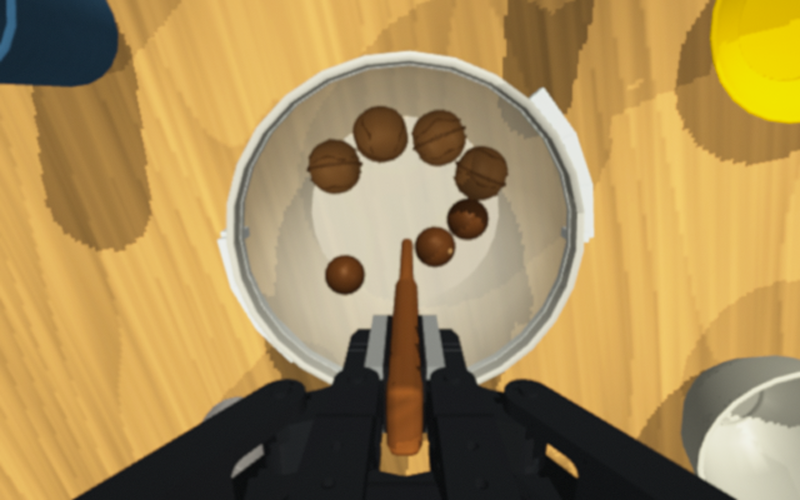

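```bash
python3 - <<'E'
from n import *
nuts([(334,166),(380,133),(438,137),(480,172)],[(345,274),(468,219),(435,246)])
E
```

```text
W0 [-33.   39.2] r 51 phi 130.0
W1 [-3.4 51.3] r 51 phi 94.0
W2 [27.7 42.4] r 51 phi 57.0
W3 [47.5 18.5] r 51 phi 21.0
M0 [-43.7 -25.9] r 51 phi -149.0
M1 [36.5 -7.7] r 37 phi -12.0
M2 [ 14.1 -19.9] r 24 phi -55.0
mac dists [np.float64(82.2), np.float64(58.1), np.float64(25.5)]
```

```bash
python3 - <<'E'
from rows import *
rows([(-6,-14,-20),(-7,-8,-28),(-7,-2,-36),(-6,2,-44),(-4,4,-52),(-2,5,-60),(0,5,-68),(3,4,-76),(6,3,-84),(9,1,-90),(10,-2,-90),(10,-5,-90),(10,-8,-90),(10,-12,-90),(10,-16,-90),(10,-20,-90),(10,-24,-90),(10,-27,-90),(10,-28,-90),(10,-28,-90)])
E
```

```text
20
[[-0.0, -0.002, -0.002], [-0.0, -0.004, -0.008], [-0.0, -0.006, -0.014], [-0.0, -0.006, -0.018], [-0.0, -0.004, -0.02], [-0.0, -0.002, -0.022], [-0.0, -0.0, -0.022], [-0.0, 0.003, -0.022], [-0.0, 0.006, -0.021], [-0.0, 0.009, -0.02], [-0.0, 0.011, -0.017], [-0.0, 0.012, -0.014], [-0.0, 0.012, -0.011], [-0.0, 0.013, -0.007], [-0.0, 0.014, -0.004], [-0.0, 0.015, 0.0], [-0.0, 0.016, 0.004], [-0.0, 0.016, 0.007], [-0.0, 0.016, 0.008], [-0.0, 0.016, 0.008]]
[[0.139, -0.002, -0.0], [0.279, -0.002, 0.0], [0.418, -0.002, 0.0], [0.558, -0.002, 0.0], [0.698, -0.002, 0.001], [0.837, -0.002, 0.001], [0.977, -0.002, 0.001], [1.116, -0.002, 0.001], [1.256, -0.002, 0.001], [1.361, -0.002, 0.001], [1.361, -0.002, 0.001], [1.361, -0.002, 0.001], [1.361, -0.002, 0.001], [1.361, -0.002, 0.001], [1.361, -0.002, 0.001], [1.361, -0.002, 0.001], [1.361, -0.002, 0.001], [1.361, -0.002, 0.001], [1.361, -0.002, 0.001], [1.361, -0.002, 0.001]]
```

Request:
play_rows(
  claw=[255, 255, 255, 255, 255, 255, 255, 255, 255, 255, 255, 255, 255, 255, 255, 255, 255, 255, 255, 255],
  travel=[
    [0, -0.002, -0.002],
    [0, -0.004, -0.008],
    [0, -0.006, -0.014],
    [0, -0.006, -0.018],
    [0, -0.004, -0.02],
    [0, -0.002, -0.022],
    [0, 0, -0.022],
    [0, 0.003, -0.022],
    [0, 0.006, -0.021],
    [0, 0.009, -0.02],
    [0, 0.011, -0.017],
    [0, 0.012, -0.014],
    [0, 0.012, -0.011],
    [0, 0.013, -0.007],
    [0, 0.014, -0.004],
    [0, 0.015, 0],
    [0, 0.016, 0.004],
    [0, 0.016, 0.007],
    [0, 0.016, 0.008],
    [0, 0.016, 0.008],
  ],
  dr=[
    [0.139, -0.002, 0],
    [0.279, -0.002, 0],
    [0.418, -0.002, 0],
    [0.558, -0.002, 0],
    [0.698, -0.002, 0.001],
    [0.837, -0.002, 0.001],
    [0.977, -0.002, 0.001],
    [1.116, -0.002, 0.001],
    [1.256, -0.002, 0.001],
    [1.361, -0.002, 0.001],
    [1.361, -0.002, 0.001],
    [1.361, -0.002, 0.001],
    [1.361, -0.002, 0.001],
    [1.361, -0.002, 0.001],
    [1.361, -0.002, 0.001],
    [1.361, -0.002, 0.001],
    [1.361, -0.002, 0.001],
    [1.361, -0.002, 0.001],
    [1.361, -0.002, 0.001],
    [1.361, -0.002, 0.001],
  ],
)

```text
time: 17.1
eef_pos: [0.5612, -0.037, 0.1286]
tcp_rot: [-0.707, 0.0, 0.707, 0.0]
contact_force: [0.0, 0.3, -0.5]
opening: 0.11
```

```bash
python3 v.py t6
```

```text
t 17.1 tip [ 0.5611 -0.0369  0.0096] rel [  9.6 -27.9] yaw -90.0 F [ 0.   0.3 -0.5] q6 1.33
```

View pics/t6.png

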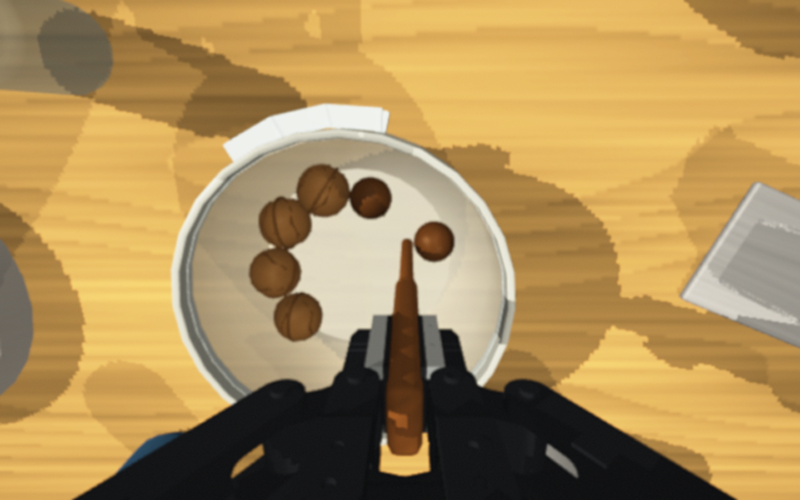

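Request:
play_rows(
  claw=[255, 255, 255, 255, 255, 255, 255, 255],
  travel=[
    [0, -0.004, 0],
    [0, -0.01, 0],
    [-0.03, -0.012, 0],
    [-0.07, -0.012, 0],
    [-0.11, -0.012, 0],
    [-0.14, -0.012, 0],
    [-0.14, -0.012, 0],
    [-0.14, -0.012, 0],
  ],
  dr=[
    [0, 0, 0],
    [0, 0, 0],
    [0, 0, 0],
    [0, 0, 0],
    [0, 0, 0],
    [0, 0, 0],
    [0, 0, 0],
    [0, 0, 0],
  ],
)

```text
time: 17.95
eef_pos: [0.5613, -0.0243, 0.2689]
tcp_rot: [0.707, 0.0, -0.707, 0.0]
contact_force: [-0.2, 0.2, -1.2]
opening: 0.108
```

```bash
python3 v.py t7
```

```text
t 17.95 tip [ 0.5614 -0.0243  0.1499] rel [  9.9 -15.3] yaw -90.0 F [-0.2  0.2 -1.2] q6 1.35
```

View pics/t7.png

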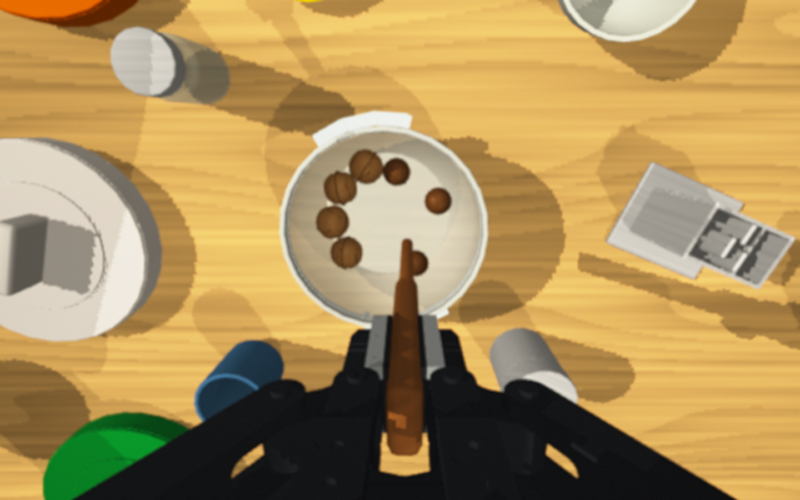

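```bash
python3 - <<'E'
from n import *
a=nuts([(346,253),(333,221),(340,187),(365,166)],[(416,262),(397,172),(438,200)])
b=np.load("start.npy"); A=np.array(list(a.values()))
print((np.linalg.norm(A-b[[0,1,2,3,4,5,6]],axis=1)*1000).round(1))
print("any start pos near:",[(np.linalg.norm(b[:4]-A[i],axis=1).min()*1000).round(1) for i in range(4)])
from h import *
# next: stand, above well; grasp offset: tip centre should go to well centre
print(goto([.5345,-.3025,.268],yaw=np.radians(-110)))
E
```

```text
W0 [-33.7  39.1] r 52 phi 131.0
W1 [-2.9 49.8] r 50 phi 93.0
W2 [28.3 42. ] r 51 phi 56.0
W3 [46.9 19. ] r 51 phi 22.0
M0 [-43.4 -27. ] r 51 phi -148.0
M1 [41.4 -9.2] r 42 phi -13.0
M2 [ 16.1 -46.5] r 49 phi -71.0
mac dists [np.float64(86.6), np.float64(62.7), np.float64(45.0)]
[27.1 42.6 56.  71.  32.  60.  62.3]
any start pos near: [np.float64(27.1), np.float64(6.5), np.float64(12.8), np.float64(16.8)]
([-0.001, 0.2782, 0.0261], [0.3491, 0.0024, 0.0003], 'rows>=', np.float64(5.6))
```

Request:
play_rows(
  claw=[255, 255, 255, 255, 255, 255, 255, 255, 255],
  travel=[
    [-0.001, 0.278, 0.026],
    [-0.001, 0.278, 0.026],
    [-0.001, 0.278, 0.026],
    [-0.001, 0.278, 0.026],
    [-0.001, 0.278, 0.026],
    [-0.001, 0.278, 0.026],
    [-0.001, 0.278, 0.026],
    [-0.001, 0.278, 0.026],
    [-0.001, 0.278, 0.026],
  ],
  dr=[
    [0.349, 0.002, 0],
    [0.349, 0.002, 0],
    [0.349, 0.002, 0],
    [0.349, 0.002, 0],
    [0.349, 0.002, 0],
    [0.349, 0.002, 0],
    [0.349, 0.002, 0],
    [0.349, 0.002, 0],
    [0.349, 0.002, 0],
  ],
)

```text
time: 18.9
eef_pos: [0.5343, -0.3008, 0.2664]
tcp_rot: [-0.695, 0.122, 0.697, 0.123]
contact_force: [-0.4, 0.2, -0.4]
opening: 0.107
```

```bash
python3 - <<'E'
from h import *
s=ctrl.get_state(); R0=Ro.from_quat(s["tcp_rot"]).as_matrix(); print(s["eef_pos"],R0[:,0].round(3),s["time"])
w=cam("wrist"); save(w,"w5",(200,100,440,250),3.3)
c=cam("scene");d=cam("side"); a=cv2.resize(c["img"][200:310,180:280],None,fx=4,fy=4); b=cv2.resize(d["img"][220:330,330:430],None,fx=4,fy=4)
cv2.imwrite("pics/g5.png",cv2.cvtColor(np.hstack([a,b]),cv2.COLOR_RGB2BGR))
tip=s["eef_pos"]+R0@np.array([.119,0,0])
for n,k in(("c",c),("d",d),("w",w)): print(n,proj(k,tip).round(1))
E
```

```text
[ 0.53430387 -0.30082883  0.26641231] [-0.002  0.003 -1.   ] 18.9
c [219.  252.2]
d [371.2 268.5]
w [322.9 197.3]
```

View pics/w5.png

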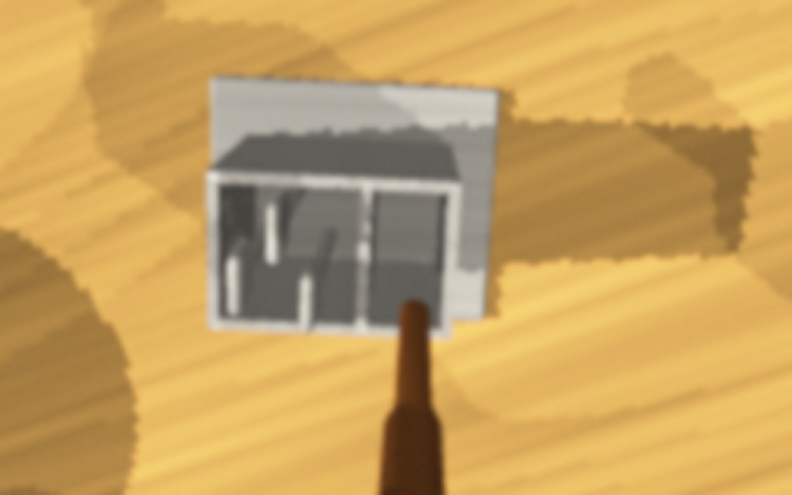

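View pics/g5.png

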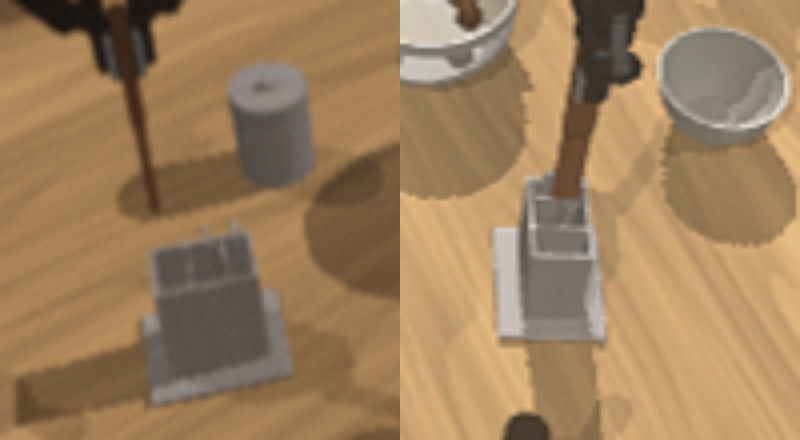

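```bash
python3 - <<'E'
from h import *
s=ctrl.get_state(); R0=Ro.from_quat(s["tcp_rot"]).as_matrix(); w=cam("wrist"); S=lambda x,y:(200+x/3.3,100+y/3.3)
P=[]
for p in((372,192),(446,195),(370,322),(440,327)):
    q=at_z(w,*S(*p),.09); l=R0.T@(q-s["eef_pos"]); P.append(l); print(q.round(4),l.round(4))
print("centre",np.mean(P,0).round(4))
t=np.array([(402,305),(428,305)])
for p in t:
    q=at_z(w,*S(*p),.1474); print("tip edge",(R0.T@(q-s["eef_pos"])).round(4))
E
```

```text
[ 0.5575 -0.2989  0.09  ] [ 0.1777 -0.0095 -0.0208]
[ 0.5496 -0.3182  0.09  ] [ 0.1777  0.0114 -0.02  ]
[ 0.522 -0.285  0.09 ] [ 0.1777 -0.0104  0.0173]
[ 0.5136 -0.3037  0.09  ] [0.1777 0.01   0.0188]
centre [ 0.1777  0.0004 -0.0012]
tip edge [ 0.1203 -0.0008 -0.0036]
tip edge [ 0.1203  0.0054 -0.0036]
```

Request:
play_rows(
  claw=[255, 255, 255, 255, 255, 255, 255, 255],
  travel=[
    [0, -0.002, -0.004],
    [0.02, -0.002, -0.004],
    [0.045, -0.002, -0.004],
    [0.06, -0.002, -0.004],
    [0.075, -0.002, -0.004],
    [0.09, -0.002, -0.004],
    [0.1, -0.002, -0.004],
    [0.1, -0.002, -0.004],
  ],
  dr=[
    [0, 0, 0],
    [0, 0, 0],
    [0, 0, 0],
    [0, 0, 0],
    [0, 0, 0],
    [0, 0, 0],
    [0, 0, 0],
    [0, 0, 0],
  ],
)

```text
time: 19.9
eef_pos: [0.5385, -0.2999, 0.166]
tcp_rot: [-0.695, 0.121, 0.698, 0.123]
contact_force: [-0.2, -1.2, -1.3]
opening: 0.107
```

```bash
python3 - <<'E'
from h import *
s=ctrl.get_state(); print(s["eef_pos"],s["contact_force"],s["wrist_torque"])
c=cam("scene");d=cam("side"); a=cv2.resize(c["img"][210:310,180:280],None,fx=4,fy=4); b=cv2.resize(d["img"][230:330,330:430],None,fx=4,fy=4)
cv2.imwrite("pics/g6.png",cv2.cvtColor(np.hstack([a,b]),cv2.COLOR_RGB2BGR))
E
```

```text
[ 0.53848362 -0.29987423  0.16596371] [-0.17496039 -1.18615575 -1.25721531] [ 0.03154005  0.02666813 -0.02960263]
```

View pics/g6.png

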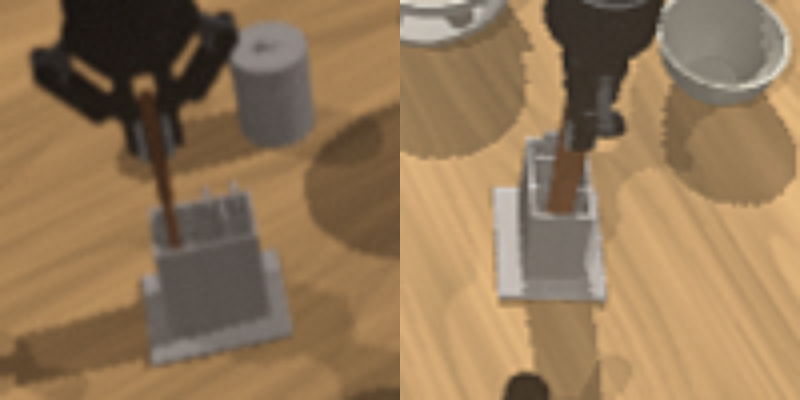

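Request:
play_rows(
  claw=[255, 255, 255, 255, 255],
  travel=[
    [0.015, 0, 0],
    [0.028, 0, 0],
    [0.036, 0, 0],
    [0.04, 0, 0],
    [0.04, 0, 0],
  ],
  dr=[
    [0, 0, 0],
    [0, 0, 0],
    [0, 0, 0],
    [0, 0, 0],
    [0, 0, 0],
  ],
)

```text
time: 20.5
eef_pos: [0.539, -0.3003, 0.127]
tcp_rot: [-0.696, 0.122, 0.697, 0.123]
contact_force: [0.8, -0.4, 0.0]
opening: 0.104
```

```bash
python3 - <<'E'
from h import *
s=ctrl.get_state(); print(s["eef_pos"],s["contact_force"],s["wrist_torque"])
E
```

```text
[ 0.53896136 -0.300284    0.12699854] [ 0.80674165 -0.36736201  0.03954603] [ 0.02089735 -0.02568346 -0.03158824]
```

Request:
play_rows(
  claw=[230, 200, 170, 130, 130, 130, 130, 130, 130, 130, 130, 130],
  travel=[
    [0.001, 0, 0],
    [0.001, 0, 0],
    [0.001, 0, 0],
    [0.001, 0, 0],
    [0.001, 0, 0],
    [-0.01, 0, 0],
    [-0.04, 0, 0],
    [-0.08, 0, 0],
    [-0.12, 0, 0],
    [-0.16, 0, 0],
    [-0.19, 0, 0],
    [-0.19, 0, 0],
  ],
  dr=[
    [0, 0, 0],
    [0, 0, 0],
    [0, 0, 0],
    [0, 0, 0],
    [0, 0, 0],
    [0, 0, 0],
    [0, 0, 0],
    [0, 0, 0],
    [0, 0, 0],
    [0, 0, 0],
    [0, 0, 0],
    [0, 0, 0],
  ],
)

```text
time: 21.7
eef_pos: [0.5411, -0.3019, 0.3252]
tcp_rot: [0.7, -0.124, -0.693, -0.12]
contact_force: [-0.5, 0.5, 0.7]
opening: 0.492
```

```bash
python3 - <<'E'
from h import *
s=ctrl.get_state(); print(s["eef_pos"],s["contact_force"],s["time"])
w=cam("wrist");c=cam("scene");d=cam("side"); a=cv2.resize(c["img"][220:310,190:265],None,fx=4.5,fy=4.5); b=cv2.resize(d["img"][235:325,330:405],None,fx=4.5,fy=4.5)
k=cv2.resize(w["img"][115:215,262:362],(405,405))
cv2.imwrite("pics/g7.png",cv2.cvtColor(cv2.resize(np.hstack([a,b,k]),None,fx=.74,fy=.74),cv2.COLOR_RGB2BGR))
E
```

```text
[ 0.5411498  -0.30193423  0.32522978] [-0.51965143  0.45246178  0.67478794] 21.7
```

View pics/g7.png

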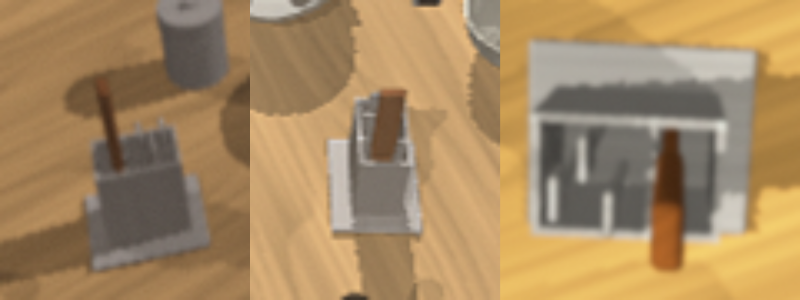

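```bash
python3 - <<'E'
from h import *
print(goto([.5257,.308,.27],yaw=np.radians(50)))
E
```

```text
([0.0478, -0.5674, 0.2194], [-2.7908, -0.0009, 0.0043], 'rows>=', np.float64(18.6))
```

Request:
play_rows(
  claw=[60, 60, 60, 60, 60, 60, 60, 60, 60, 60, 60, 60, 60, 60, 60, 60, 60, 60, 60, 60],
  travel=[
    [0.002, -0.03, 0.011],
    [0.004, -0.06, 0.022],
    [0.006, -0.09, 0.034],
    [0.008, -0.12, 0.045],
    [0.01, -0.15, 0.056],
    [0.012, -0.18, 0.067],
    [0.015, -0.21, 0.079],
    [0.018, -0.24, 0.09],
    [0.02, -0.27, 0.101],
    [0.023, -0.3, 0.112],
    [0.025, -0.33, 0.124],
    [0.028, -0.36, 0.135],
    [0.03, -0.39, 0.146],
    [0.033, -0.42, 0.157],
    [0.035, -0.45, 0.169],
    [0.038, -0.48, 0.18],
    [0.041, -0.51, 0.191],
    [0.044, -0.54, 0.205],
    [0.048, -0.567, 0.219],
    [0.048, -0.567, 0.219],
  ],
  dr=[
    [-0.14, 0, 0],
    [-0.28, 0, 0],
    [-0.42, 0, 0],
    [-0.56, 0, 0],
    [-0.7, 0, 0],
    [-0.84, 0, 0],
    [-0.98, 0, 0],
    [-1.12, 0, 0],
    [-1.26, 0, 0],
    [-1.4, 0, 0],
    [-1.54, 0, 0],
    [-1.68, 0, 0],
    [-1.82, 0, 0],
    [-1.96, 0, 0],
    [-2.1, 0, 0],
    [-2.24, 0, 0],
    [-2.38, 0, 0.001],
    [-2.52, -0.001, 0.002],
    [-2.66, -0.001, 0.003],
    [-2.79, -0.001, 0.004],
  ],
)

```text
time: 23.85
eef_pos: [0.5236, 0.3101, 0.266]
tcp_rot: [0.238, 0.667, -0.24, 0.664]
contact_force: [0.3, 0.2, 0.1]
opening: 0.765
```

```bash
python3 v.py l1; python3 -c "
from h import *; s=ctrl.get_state(); print(s['eef_pos'],s['qpos'])
print(goto([.5257,.308,.23],yaw=np.radians(72)))"
```

```text
t 23.85 tip [0.5228 0.31   0.147 ] rel [-28.7 319. ] yaw 50.5 F [0.3 0.2 0.1] q6 -0.51
[0.5239892  0.30880031 0.26636044] [ 3.65771226e-01  1.18813098e-01  1.70730472e+00  2.38403216e-04
  1.32138630e+00 -5.17941866e-01]
([0.0364, 0.0006, 0.0019], [-0.373, -0.004, 0.0044], 'rows>=', np.float64(2.5))
```

View pics/l1.png

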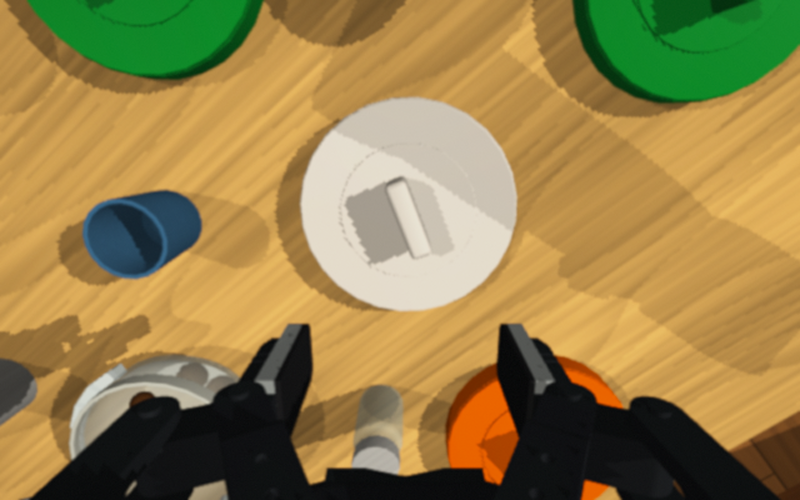

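The white lid is centred at (408,203), with its bar running from (395,180) to (420,255). The green ones at the top and the orange one at lower right are the look-alikes. I'll take a closer crop.

```bash
python3 - <<'E'
from h import *
w=cam("wrist"); save(w,"l1c",(236,72,420,252),4)
E
```

```text
(no output)
```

View pics/l1c.png

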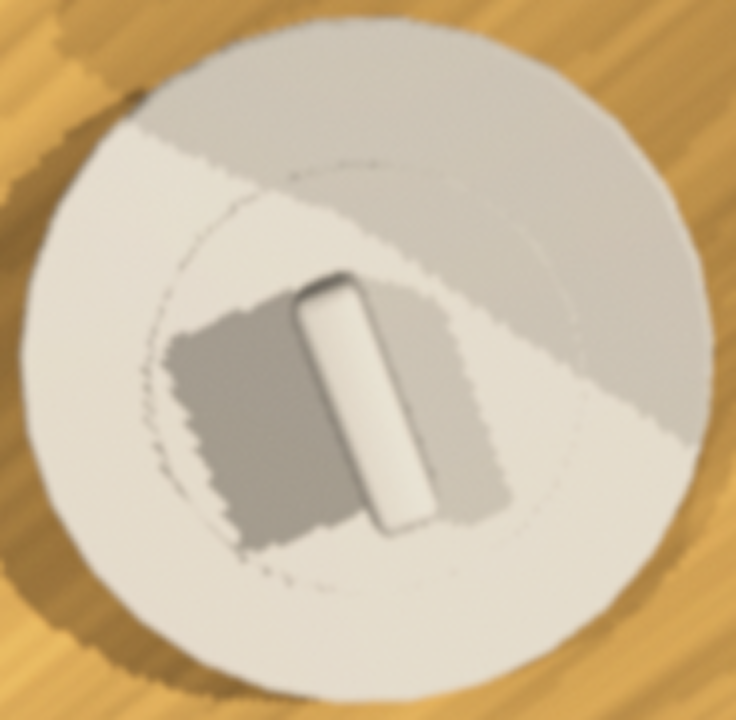

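```bash
python3 - <<'E'
from h import *
from scipy.optimize import least_squares
w=cam("wrist"); B=lambda x,y:(236+x/4,72+y/4)
b=np.array([at_z(w,*B(*p),.067) for p in((298,303),(357,280),(437,512),(388,533))])
m=(b[0]+b[1]-b[2]-b[3])/2; print(b.mean(0).round(4),"len",np.linalg.norm(m[:2]).round(4),"ang",np.degrees(np.arctan2(m[1],m[0])).round(1), "edges",[np.degrees(np.arctan2(*(b[i]-b[j])[1::-1])).round(1) for i,j in((0,3),(1,2))])
w0=(b[0]+b[3]-b[1]-b[2])/2; print("wid",np.linalg.norm(w0[:2]))
e=[(22,360),(55,225),(120,125),(240,42),(370,17),(500,42),(620,120),(690,240),(712,350),(690,450),(600,610),(480,680),(360,702),(200,660),(110,570),(45,460)]
Q=np.array([at_z(w,*B(*p),.029)[:2] for p in e])
f=least_squares(lambda t:np.hypot(Q[:,0]-t[0],Q[:,1]-t[1])-t[2],[.53,.3,.097],loss='soft_l1',f_scale=.002);print("lid",f.x.round(4),f.fun.round(4))
# height check: bar-centre from first wrist view vs now
c=cam("scene"); 
print(goto([.5257,.308,.12],yaw=np.radians(72)))
E
```

```text
[0.5262 0.3119 0.067 ] len 0.063 ang 160.1 edges [np.float64(161.0), np.float64(159.3)]
wid 0.014660135117943417
lid [0.5265 0.3112 0.0952] [ 0.0009 -0.0005 -0.0001  0.0003  0.0003  0.0003  0.0009 -0.0004 -0.0001
 -0.0026  0.0003  0.0002  0.0013  0.0015 -0.0025 -0.0012]
([0.148, 0.0014, 0.0], [-0.3876, -0.0022, 0.0025], 'rows>=', np.float64(3.0))
```

```bash
python3 - <<'E'
from h import *
print(goto([.5262,.3108,.034],yaw=np.radians(70.7)))
E
```

```text
([0.234, 0.0041, -0.0013], [-0.3649, -0.0021, 0.0026], 'rows>=', np.float64(4.7))
```

Request:
play_rows(
  claw=[60, 60, 60, 60, 60, 60, 60, 60, 60, 120, 180, 255, 255, 255, 255, 255],
  travel=[
    [0.03, 0.004, -0.001],
    [0.07, 0.004, -0.001],
    [0.11, 0.004, -0.001],
    [0.15, 0.004, -0.001],
    [0.18, 0.004, -0.001],
    [0.205, 0.004, -0.001],
    [0.225, 0.004, -0.001],
    [0.234, 0.004, -0.001],
    [0.234, 0.004, -0.001],
    [0.234, 0.004, -0.001],
    [0.234, 0.004, -0.001],
    [0.234, 0.004, -0.001],
    [0.234, 0.004, -0.001],
    [0.234, 0.004, -0.001],
    [0.234, 0.004, -0.001],
    [0.234, 0.004, -0.001],
  ],
  dr=[
    [-0.14, -0.002, 0.003],
    [-0.28, -0.002, 0.003],
    [-0.365, -0.002, 0.003],
    [-0.365, -0.002, 0.003],
    [-0.365, -0.002, 0.003],
    [-0.365, -0.002, 0.003],
    [-0.365, -0.002, 0.003],
    [-0.365, -0.002, 0.003],
    [-0.365, -0.002, 0.003],
    [-0.365, -0.002, 0.003],
    [-0.365, -0.002, 0.003],
    [-0.365, -0.002, 0.003],
    [-0.365, -0.002, 0.003],
    [-0.365, -0.002, 0.003],
    [-0.365, -0.002, 0.003],
    [-0.365, -0.002, 0.003],
  ],
  force=100,
)

```text
time: 25.65
eef_pos: [0.5274, 0.3109, 0.0357]
tcp_rot: [0.119, 0.696, -0.118, 0.698]
contact_force: [-0.7, -0.2, 5.4]
opening: 0.197
```

```bash
python3 - <<'E'
from h import *
s=ctrl.get_state(); R0=Ro.from_quat(s["tcp_rot"]).as_matrix();print(s["eef_pos"],s["contact_force"],s["time"],s["opening"],np.degrees(np.arctan2(R0[1,1],R0[0,1])),R0[:,0].round(3))
w=cam("wrist"); save(w,"l2",None,1.25)
E
```

```text
[0.52742892 0.31093649 0.0356646 ] [-0.65515347 -0.243278    5.39977276] 25.65 0.19687663126569493 70.71755967743901 [ 0.003  0.001 -1.   ]
```

View pics/l2.png

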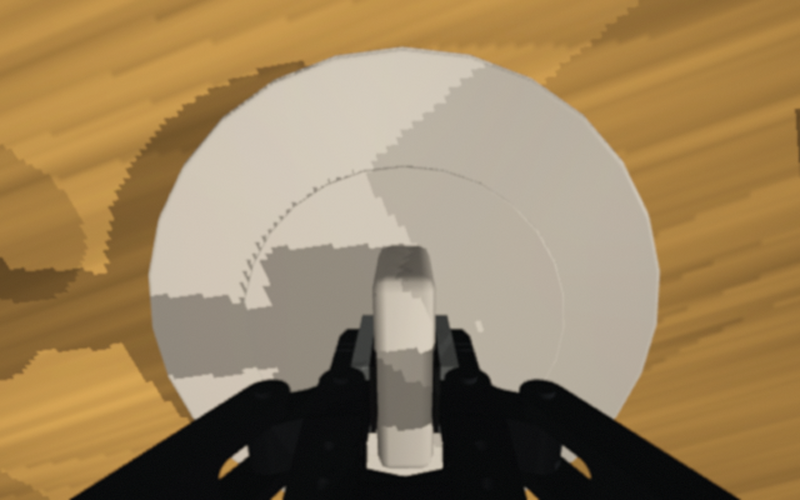

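```bash
python3 - <<'E'
from h import *
from scipy.optimize import least_squares
w=cam("wrist"); s=ctrl.get_state(); R0=Ro.from_quat(s["tcp_rot"]).as_matrix()
Q=np.array([at_z(w,u/1.25,v/1.25,.029)[:2] for u,v in((150,280),(658,275),(403,47),(215,133),(590,130),(310,64),(500,64),(165,360),(645,350))])
for r in(None,):
    f=least_squares(lambda t:np.hypot(Q[:,0]-t[0],Q[:,1]-t[1])-t[2],[.53,.3,.097],loss='soft_l1',f_scale=.002);print("lid",f.x.round(4),f.fun.round(4))
    print("rel tool",(R0.T@(np.append(f.x[:2],s["eef_pos"][2])-s["eef_pos"])).round(4))
print(goto([.5515,-.009,.19],yaw=np.radians(70.7-59)))
E
```

```text
lid [0.5242 0.3116 0.0941] [ 0.0003  0.0005  0.0005 -0.0013 -0.0012  0.0004  0.0006  0.0001 -0.0002]
rel tool [-0.     -0.0004 -0.0032]
([-0.1547, -0.2937, 0.1287], [1.0301, 0.0008, -0.0028], 'rows>=', np.float64(7.1))
```

```bash
python3 - <<'E'
import cv2
a=cv2.imread("pics/t4.png"); cv2.imwrite("pics/t4c.png",cv2.resize(a[90:400,205:600],None,fx=2,fy=1.9))
b=cv2.imread("pics/t7.png"); cv2.imwrite("pics/t7c.png",cv2.resize(b[100:330,270:500],None,fx=2.6,fy=2.6))
E
```

```text
(no output)
```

View pics/t4c.png

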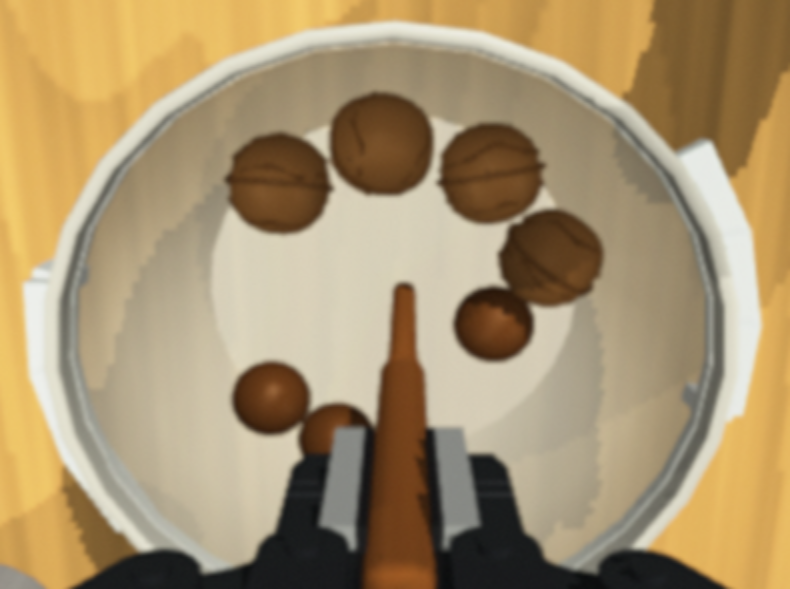

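View pics/t7c.png

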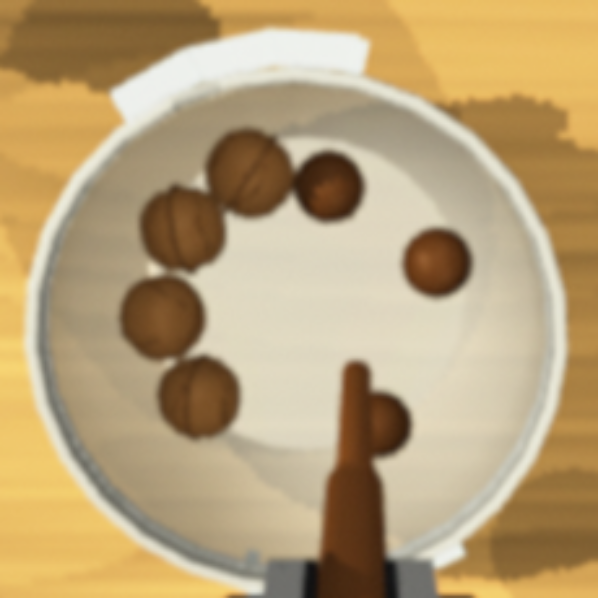

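```bash
cat > tubfit.py <<'E'
from h import *
from scipy.optimize import least_squares
w=cam("wrist"); s=ctrl.get_state(); R0=Ro.from_quat(s["tcp_rot"]).as_matrix()
Tw=np.linalg.inv(w["world_to_cam"]); Tt=np.eye(4);Tt[:3,:3]=R0;Tt[:3,3]=s["eef_pos"]; X=np.linalg.inv(Tt)@Tw
def mk(p,q):
    T=np.eye(4);T[:3,:3]=Ro.from_quat(q).as_matrix();T[:3,3]=p; return dict(world_to_cam=np.linalg.inv(T@X),K=w["K"],distortion=w["distortion"])
h=.5**.5
c4=mk([.5534,-.0093,.1287],[.5,.5,-.5,.5]); c7=mk([.5613,-.0243,.2689],[h,0,-h,0])
p4=[(205+x/2,90+y/1.9) for x,y in((45,325),(52,250),(100,155),(200,75),(310,33),(395,22),(490,32),(590,78),(680,165),(722,260),(724,330),(705,400),(60,420))]
p7=[(270+x/2.6,100+y/2.6) for x,y in((25,340),(45,225),(110,140),(200,85),(300,68),(400,90),(490,150),(545,230),(567,330),(550,430),(500,510),(40,430),(90,505),(160,565))]
for n,c,p in(("t4",c4,p4),("t7",c7,p7)):
    Q=np.array([at_z(c,u/1.25,v/1.25,.08)[:2] for u,v in p])
    f=least_squares(lambda t:np.hypot(Q[:,0]-t[0],Q[:,1]-t[1])-t[2],[.55,0,.08],loss='soft_l1',f_scale=.002);print(n,f.x.round(4),(f.fun*1000).round(1))
C=np.array([.5515,-.0095])
for (x,y) in((112,95),(370,38)): 
    q=at_z(c7,(270+x/2.6)/1.25,(100+y/2.6)/1.25,.064)[:2]-C; print("lug7",np.hypot(*q).round(4),np.degrees(np.arctan2(q[1],q[0])).round(1))
for (x,y) in((710,142),(742,415)): 
    q=at_z(c4,(205+x/2)/1.25,(90+y/1.9)/1.25,.064)[:2]-C; print("lug4",np.hypot(*q).round(4),np.degrees(np.arctan2(q[1],q[0])).round(1))
E
python3 tubfit.py
```

```text
t4 [ 0.5499 -0.0048  0.0793] [-0.1  0.6  0.2 -1.3 -1.2 -0.4  0.6  0.7  1.1  1.1 -0.3 -2.4  0.5]
t7 [ 0.5502 -0.0077  0.0826] [-0.8 -0.  -0.6 -0.1  0.4  0.3  0.3  0.2 -0.2 -0.2 -0.4  0.6 -0.2  0.8]
lug7 0.0925 37.2
lug7 0.0921 -12.9
lug4 0.0935 37.0
lug4 0.0924 -10.7
```

```bash
python3 - <<'E'
from h import *
print(goto([.5511,-.0105,.19],yaw=np.radians(12)))
E
```

```text
([-0.1547, -0.2953, 0.1288], [1.0248, 0.0009, -0.0028], 'rows>=', np.float64(7.1))
```

Request:
play_rows(
  claw=[255, 255, 255, 255, 255, 255, 255, 255, 255, 255, 255, 255, 255, 255, 255, 255],
  travel=[
    [-0.02, 0, 0],
    [-0.06, 0, 0],
    [-0.1, 0, 0],
    [-0.14, 0, 0],
    [-0.155, -0.03, 0.013],
    [-0.155, -0.07, 0.03],
    [-0.155, -0.11, 0.048],
    [-0.155, -0.15, 0.065],
    [-0.155, -0.19, 0.083],
    [-0.155, -0.22, 0.096],
    [-0.155, -0.25, 0.109],
    [-0.155, -0.275, 0.12],
    [-0.155, -0.29, 0.127],
    [-0.155, -0.295, 0.129],
    [-0.155, -0.295, 0.129],
    [-0.155, -0.295, 0.129],
  ],
  dr=[
    [0, 0, 0],
    [0, 0, 0],
    [0, 0, 0],
    [0, 0, 0],
    [0.1, 0, 0],
    [0.2, 0, 0],
    [0.3, 0, 0],
    [0.42, 0, 0],
    [0.54, 0, 0],
    [0.66, 0, 0],
    [0.78, 0, -0.001],
    [0.9, 0.001, -0.002],
    [1.02, 0.001, -0.003],
    [1.025, 0.001, -0.003],
    [1.025, 0.001, -0.003],
    [1.025, 0.001, -0.003],
  ],
)

```text
time: 27.4
eef_pos: [0.551, -0.0095, 0.1899]
tcp_rot: [0.444, 0.55, -0.445, 0.549]
contact_force: [0.1, -0.7, -1.0]
opening: 0.193
```

```bash
python3 - <<'E'
from h import *
s=ctrl.get_state(); R0=Ro.from_quat(s["tcp_rot"]).as_matrix();print(s["eef_pos"],s["contact_force"],s["time"],s["opening"],np.degrees(np.arctan2(R0[1,1],R0[0,1])),R0[:,0].round(3))
c=cam("scene");d=cam("side"); save(c,"p1",(260,150,370,270),6); save(d,"p1d",(290,140,390,250),6)
w=cam("wrist"); save(w,"p1w",None,1.25)
E
```

```text
[ 0.55100547 -0.00951697  0.18986952] [ 0.07647306 -0.71378915 -1.04724214] 27.4 0.19326448712663935 12.1083832644221 [-0.001  0.001 -1.   ]
```

View pics/p1.png

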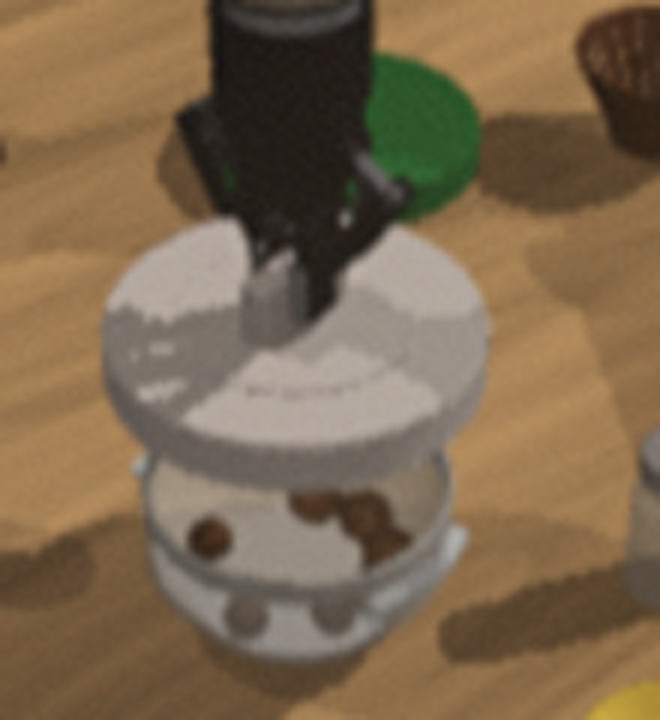

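View pics/p1d.png

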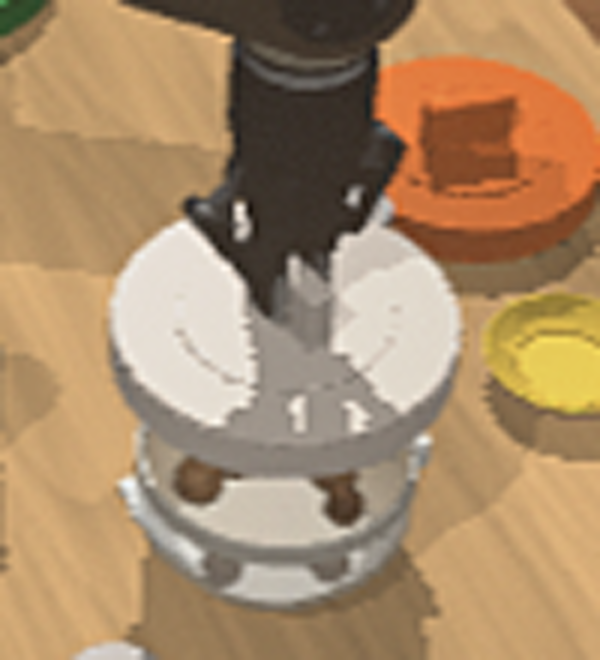

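View pics/p1w.png

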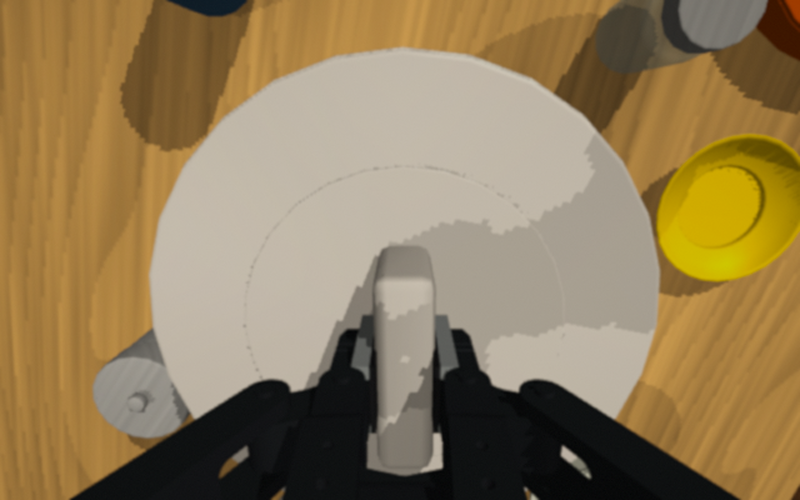

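```bash
python3 - <<'E'
from h import *
from scipy.optimize import least_squares
c=cam("scene");d=cam("side")
def fit(n,cam_,pts,org,s,z):
    Q=np.array([at_z(cam_,org[0]+x/s,org[1]+y/s,z)[:2] for x,y in pts])
    f=least_squares(lambda t:np.hypot(Q[:,0]-t[0],Q[:,1]-t[1])-t[2],[.55,0,.09],loss='soft_l1',f_scale=.002);print(n,f.x.round(4),(f.fun*1000).round(1))
zt=.1899-.0357+.029
fit("scene lid",c,[(103,345),(120,385),(165,422),(235,445),(300,450),(370,443),(440,412),(480,370),(488,330),(467,280),(430,242),(395,224),(200,225),(150,258),(115,300)],(260,150),6,zt)
fit("side lid",d,[(111,320),(122,360),(155,405),(210,438),(280,448),(350,440),(410,415),(450,375),(461,320),(445,275),(410,235),(190,222),(150,245),(125,278)],(290,140),6,zt)
# tub lower arcs in these images (outer rim edge, z~.078)
S1=cv2.imread("pics/s1.png")
cv2.imwrite("pics/s1c.png",cv2.resize(S1[200:380,230:430],None,fx=3.5,fy=3.2)); D1=cv2.imread("pics/d1.png"); cv2.imwrite("pics/d1c.png",cv2.resize(D1[230:410,315:520],None,fx=3.5,fy=3.2))
E
```

```text
scene lid [ 0.5539 -0.0079  0.0967] [-0.3  0.7  1.2  0.3 -0.3  1.   0.1 -0.5 -1.9 -2.9  1.4  3.5  2.5 -2.8
 -3.3]
side lid [ 0.5513 -0.0159  0.0959] [ 0.1 -0.5  1.7  3.5  0.4 -1.3 -1.3 -0.8 -0.7  1.   5.  -0.8 -0.2 -1.6]
```

View pics/s1c.png

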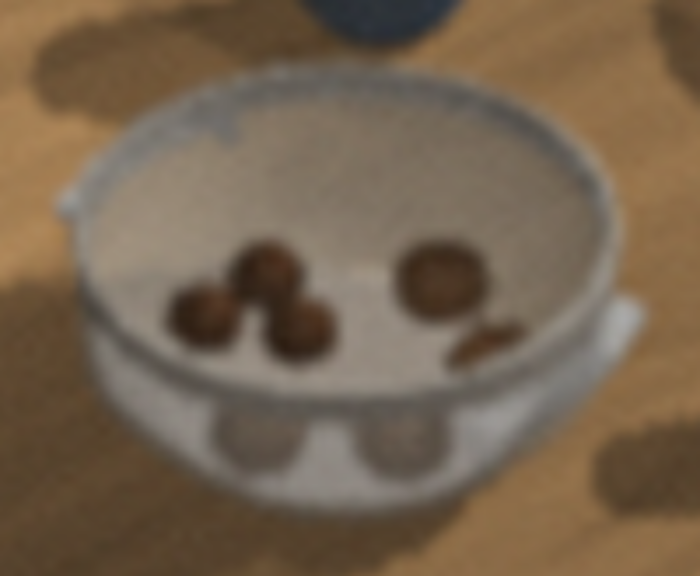

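View pics/d1c.png

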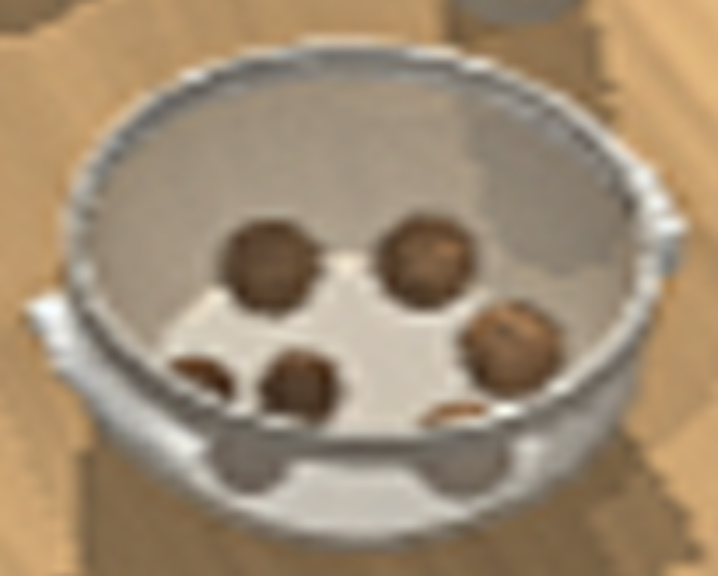

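```bash
python3 - <<'E'
from h import *
from scipy.optimize import least_squares
c=cam("scene");d=cam("side")
def fit(n,cam_,pts,z):
    Q=np.array([at_z(cam_,x,y,z)[:2] for x,y in pts])
    f=least_squares(lambda t:np.hypot(Q[:,0]-t[0],Q[:,1]-t[1])-t[2],[.55,0,.09],loss='soft_l1',f_scale=.002);print(n,f.x.round(4),(f.fun*1000).round(1))
A=[(200+(230+x/3.5)/3,140+(200+y/3.2)/3) for x,y in((75,220),(120,150),(200,95),(345,63),(480,85),(570,145),(618,215),(612,270),(560,335),(450,385),(345,398),(220,378),(130,330),(85,275))]
B=[(220+(315+x/3.5)/3.6,130+(230+y/3.2)/3.6) for x,y in((68,225),(90,165),(180,80),(340,40),(470,55),(570,115),(640,180),(662,240),(640,310),(560,385),(450,430),(360,440),(240,410),(130,345),(80,280))]
for z in(.08,.076): fit("scene tub",c,A,z); fit("side tub",d,B,z)
E
```

```text
scene tub [ 0.5543 -0.0071  0.0813] [ 0.6 -2.  -0.4  2.3  1.2 -2.6 -0.2 -0.1  0.1  0.2  0.5  0.1 -0.3  0.1]
side tub [ 0.5532 -0.0117  0.0807] [ 0.6 -0.9 -0.2  0.8  1.4 -3.2 -0.1  1.2 -0.5 -1.4  0.8  2.4 -0.5 -0.9
  0.1]
scene tub [ 0.5507 -0.0043  0.0817] [ 0.6 -2.  -0.4  2.3  1.2 -2.6 -0.2 -0.1  0.1  0.2  0.5  0.1 -0.3  0.1]
side tub [ 0.5549 -0.0083  0.081 ] [ 0.6 -0.9 -0.2  0.8  1.4 -3.2 -0.1  1.2 -0.5 -1.4  0.8  2.4 -0.5 -0.9
  0.1]
```

Request:
play_rows(
  claw=[255, 255, 255, 255, 255, 255, 255, 255],
  travel=[
    [0.02, 0.001, -0.001],
    [0.045, 0.001, -0.001],
    [0.06, 0.001, -0.001],
    [0.075, 0.001, -0.001],
    [0.085, 0.001, -0.001],
    [0.092, 0.001, -0.001],
    [0.095, 0.001, -0.001],
    [0.095, 0.001, -0.001],
  ],
  dr=[
    [0, 0, 0],
    [0, 0, 0],
    [0, 0, 0],
    [0, 0, 0],
    [0, 0, 0],
    [0, 0, 0],
    [0, 0, 0],
    [0, 0, 0],
  ],
)

```text
time: 28.55
eef_pos: [0.5523, -0.0086, 0.0954]
tcp_rot: [0.445, 0.55, -0.445, 0.55]
contact_force: [-0.4, 0.1, -1.6]
opening: 0.192
```

```bash
python3 - <<'E'
from h import *
s=ctrl.get_state(); print(s["eef_pos"],s["contact_force"],s["wrist_torque"],s["time"])
c=cam("scene");d=cam("side"); a=cv2.resize(c["img"][180:270,260:360],None,fx=4,fy=4); b=cv2.resize(d["img"][160:250,290:390],None,fx=4,fy=4)
cv2.imwrite("pics/p2.png",cv2.cvtColor(np.hstack([a,b]),cv2.COLOR_RGB2BGR))
E
```

```text
[ 0.55225056 -0.00863961  0.09536263] [-0.41286363  0.08363031 -1.58109025] [-0.02306955 -0.00648859  0.00310047] 28.55
```

View pics/p2.png

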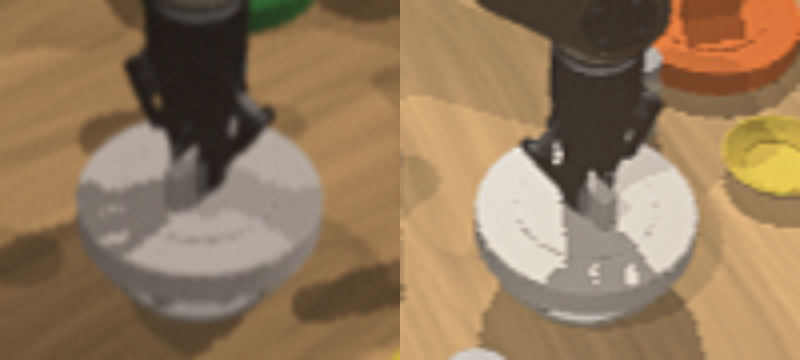

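Request:
play_rows(
  claw=[255, 255, 255, 255, 255, 255],
  travel=[
    [0.003, 0, 0],
    [0.006, 0, 0],
    [0.009, 0, 0],
    [0.011, 0, 0],
    [0.012, 0, 0],
    [0.012, 0, 0],
  ],
  dr=[
    [0, 0, 0],
    [0, 0, 0],
    [0, 0, 0],
    [0, 0, 0],
    [0, 0, 0],
    [0, 0, 0],
  ],
)

```text
time: 29.25
eef_pos: [0.5534, -0.0088, 0.0851]
tcp_rot: [0.445, 0.549, -0.444, 0.551]
contact_force: [-0.6, -0.2, 5.7]
opening: 0.197
```

```bash
python3 - <<'E'
from h import *
s=ctrl.get_state(); print(s["eef_pos"],s["contact_force"],s["wrist_torque"],s["time"])
E
```

```text
[ 0.5533548  -0.00883492  0.08507488] [-0.56795403 -0.15357273  5.71874484] [-0.00889252  0.28575255 -0.06119996] 29.25
```

Request:
play_rows(
  claw=[255, 255, 255, 255, 255, 255, 255],
  travel=[
    [0.002, 0, 0],
    [0.002, 0, 0],
    [0.002, 0, 0],
    [0.002, 0, 0],
    [0.002, -0.001, 0],
    [0.002, -0.001, -0.001],
    [0.002, -0.001, -0.001],
  ],
  dr=[
    [0, 0, 0],
    [0.1, 0, 0],
    [0.22, 0, 0],
    [0.35, 0, 0],
    [0.48, 0, 0],
    [0.61, 0, 0],
    [0.7, 0, 0],
  ],
)

```text
time: 29.95
eef_pos: [0.5522, -0.0089, 0.0842]
tcp_rot: [-0.606, -0.362, 0.606, -0.365]
contact_force: [-2.2, -1.4, 5.8]
opening: 0.196
```

```bash
python3 - <<'E'
from h import *
s=ctrl.get_state(); R0=Ro.from_quat(s["tcp_rot"]).as_matrix();print(s["eef_pos"],s["contact_force"],s["wrist_torque"],s["time"],np.degrees(np.arctan2(R0[1,1],R0[0,1])),R0[:,0].round(4))
E
```

```text
[ 0.55223371 -0.00893577  0.08419203] [-2.17847945 -1.35379609  5.79717181] [-0.20619502  0.58435515  0.48703982] 29.95 -28.090286782783664 [ 0.0017 -0.0031 -1.    ]
```

Request:
play_rows(
  claw=[255, 255, 255, 255, 255, 255, 255, 255, 255, 255],
  travel=[
    [0.001, 0, 0],
    [0.001, 0, 0],
    [0.001, -0.001, 0],
    [0.001, -0.001, 0],
    [0.001, -0.001, 0],
    [0.001, -0.001, 0],
    [0.001, -0.001, 0],
    [0.001, -0.001, 0],
    [0.001, -0.001, 0],
    [0.001, -0.001, 0],
  ],
  dr=[
    [0.14, 0, 0],
    [0.28, 0, 0],
    [0.42, 0, 0],
    [0.56, 0, 0],
    [0.69, 0, 0],
    [0.8, 0, 0],
    [0.88, 0, 0],
    [0.92, 0, 0],
    [0.92, 0, 0],
    [0.92, 0, 0],
  ],
)

```text
time: 30.95
eef_pos: [0.5519, -0.0088, 0.0845]
tcp_rot: [0.706, 0.055, -0.704, 0.058]
contact_force: [-1.7, -0.9, 6.4]
opening: 0.198
```

```bash
python3 - <<'E'
from h import *
s=ctrl.get_state(); R0=Ro.from_quat(s["tcp_rot"]).as_matrix();print(s["eef_pos"],s["contact_force"],s["wrist_torque"],s["time"],np.degrees(np.arctan2(R0[1,1],R0[0,1])),R0[:,0].round(4))
w=cam("wrist"); save(w,"p3",None,1.25)
E
```

```text
[ 0.5519167  -0.00881176  0.08447986] [-1.73189622 -0.94490584  6.35512653] [0.19625785 0.43255728 0.06957759] 30.95 -80.79032871004539 [ 0.0025 -0.0035 -1.    ]
```

View pics/p3.png

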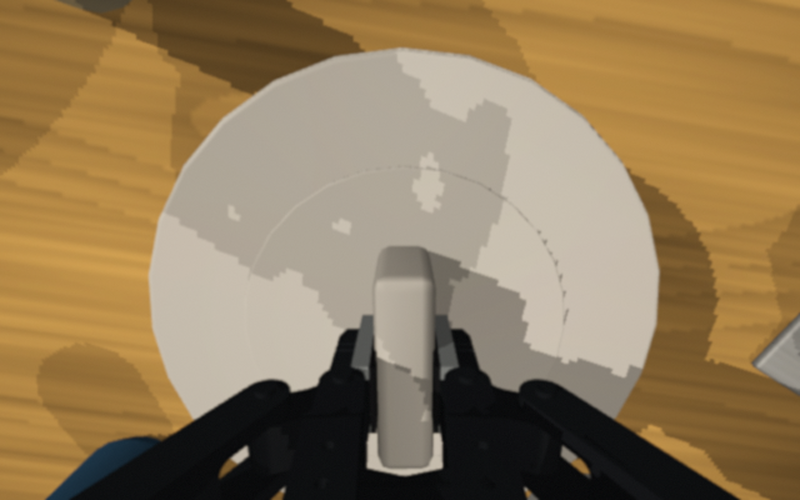

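Request:
play_rows(
  claw=[255, 255, 255, 255],
  travel=[
    [-0.002, 0, 0],
    [-0.004, 0, 0],
    [-0.006, 0, 0],
    [-0.006, 0, 0],
  ],
  dr=[
    [0, 0, 0],
    [0, 0, 0],
    [0, 0, 0],
    [0, 0, 0],
  ],
)

```text
time: 31.4
eef_pos: [0.5519, -0.0088, 0.0873]
tcp_rot: [0.706, 0.055, -0.703, 0.058]
contact_force: [9.3, -1.5, -15.6]
opening: 0.191
```

```bash
python3 - <<'E'
from h import *
s=ctrl.get_state(); print(s["eef_pos"],s["contact_force"],s["wrist_torque"],s["time"])
E
```

```text
[ 0.55187977 -0.00881096  0.08725303] [  9.31246161  -1.50758591 -15.61694428] [-0.03986946 -1.1243741   0.12336528] 31.4
```

It is locked: the lid sits at about 51.6 mm and resists a 15 N pull. I'll relax the pull, let go and rise.

Request:
play_rows(
  claw=[255, 255, 200, 130, 60, 60, 60, 60, 60, 60, 60, 60, 60, 60],
  travel=[
    [0.001, 0, 0],
    [0.001, 0, 0],
    [0.001, 0, 0],
    [0.001, 0, 0],
    [0, 0, 0],
    [-0.005, 0, 0],
    [-0.03, 0, 0],
    [-0.07, 0, 0],
    [-0.11, 0, 0],
    [-0.15, 0, 0],
    [-0.19, 0, 0],
    [-0.22, 0, 0],
    [-0.22, 0, 0],
    [-0.22, 0, 0],
  ],
  dr=[
    [0, 0, 0],
    [0, 0, 0],
    [0, 0, 0],
    [0, 0, 0],
    [0, 0, 0],
    [0, 0, 0],
    [0, 0, 0],
    [0, 0, 0],
    [0, 0, 0],
    [0, 0, 0],
    [0, 0, 0],
    [0, 0, 0],
    [0, 0, 0],
    [0, 0, 0],
  ],
)

```text
time: 32.8
eef_pos: [0.551, -0.0081, 0.3081]
tcp_rot: [0.707, 0.055, -0.703, 0.058]
contact_force: [0.1, 0.2, -1.1]
opening: 0.764
```

```bash
python3 - <<'E'
from h import *
s=ctrl.get_state(); print(s["eef_pos"],s["contact_force"],s["time"])
w=cam("wrist"); save(w,"f1",None,1.25); c=cam("scene"); save(c,"f2",(190,120,470,330),2.8)
T=np.linalg.inv(w["world_to_cam"])
# depth height of lid top ring
for u,v in((330,110),(300,150),(400,150),(250,190),(400,190)):
    print((u,v),at_d(w,u,v).round(4))
E
```

```text
[ 0.55103437 -0.00807217  0.30807152] [ 0.05671346  0.21302269 -1.14727317] 32.8
(330, 110) [ 0.6148 -0.006   0.0816]
(300, 150) [0.5693 0.0186 0.0821]
(400, 150) [ 0.5861 -0.0864  0.0811]
(250, 190) [0.5168 0.0669 0.0804]
(400, 190) [ 0.5428 -0.0966  0.0797]
```

View pics/f1.png

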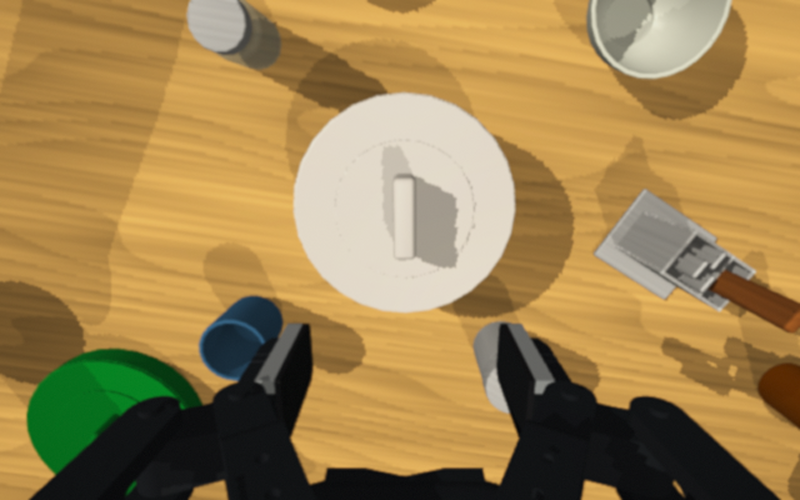

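View pics/f2.png

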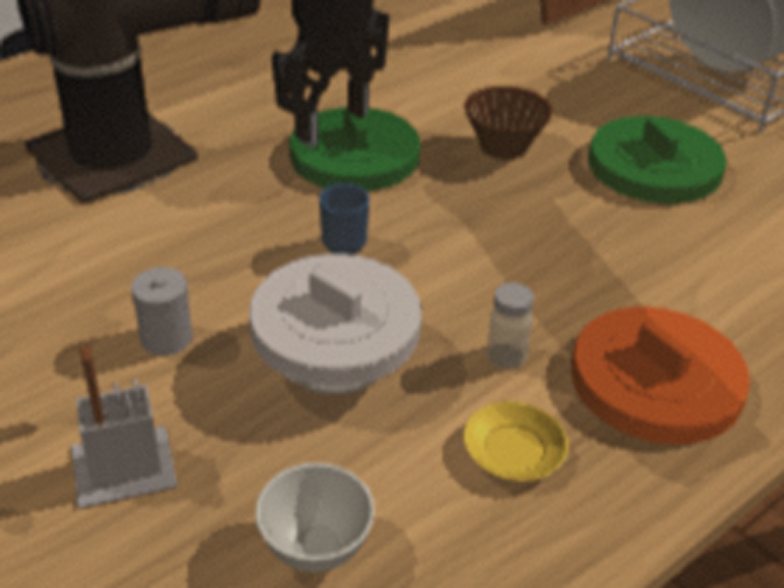

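The lid is down and level, with its top at about 81 mm, which is the locked height. Its bar runs along the lug line, the spatula stands in its well, and the bystanders look as they did before. I'm handing in.

```bash
python3 -c "
from plant import ctrl; print(ctrl.sign_off())"
```

```text
the job is handed in; nothing more can be done
None
```

I stirred the nuts with the spatula, stood it back in its slim well and locked the white lid on the tub. I handed in at about 33 s; `sign_off` gave no verdict.

- **Nuts:** the last look before closing showed every nut moved 27 to 71 mm. The macadamias were 45, 63 and 87 mm apart between centres, so at least 20 mm clear. I could not see the nuts again once the lid was on.
- **Spatula:** the pictures show it upright in the slim well after I let go.
- **Lid:** I pressed it to about 48.5 mm above the counter and turned it clockwise about 93 degrees. It then held at about 51.6 mm against a 15 N pull. After I let go, its top read 80 to 82 mm in depth, about the 80.5 mm expected for locked.
- **Everything else:** no bystander looks moved in the final pictures. I compared them by eye only.
- **Disagreements:** the different views placed the tub's centre up to about 5 mm apart. I set the lid by comparing it with the tub in the same cameras, and it went on without catching.

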